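Index the dish tray under the colony viewer

TASK

Bring the petri dish under the viewing head and lock its tray there. Pull the black T-handle of the sprung index plunger straight outward, turn it counter-clockwise (its white line from the red dot to the green dot) and let it settle in the shallow notch so that it stays out; slide the tray under the head, fully against its stop; then pull the T-handle again and turn it back clockwise to the red dot so that the plunger snaps fully home and locks the tray. Keep the dish seated on the tray and leave the things lying around where they are.

Things in the scene. Friction and masses are not known exactly. Their poses are not given: they have to be found in the camera images.
- stage: Fixed stand of a colony viewer, 262 mm wide: aluminium bed, slide rails, a grey bracket with the plunger at the front, a column at the back (x +80, y +55 mm, 185 mm high). It stands turned on the bench, its front facing the robot's left. Origin on the bench under the middle of the bed; x from the front to the back, y along the rails to the end with the head (left, seen from its front), z up. It cannot move.
- knob_grip (a point): Centre of the black T-handle, a bar 64 mm long, 14 mm thick, 24 mm high (this point about half-way), on the plunger's axis; 27 mm outside the collar's edge when home. z: the axis, outward along the pull, 30 degrees from vertical, leaning out over the stand's front; x: along the bar to the end with the white line; y: across its thickness. Moves and turns with the handle; stem below it 18 mm thick.
- plunger (a joint): How far the T-handle is pulled out along its axis, m: 0 = home, its pin locks the tray; 0.010 = resting in the shallow notch, pin clear of the tray; 0.018 = end of travel. A spring draws it in: 6 N at 0, 10 N at 0.016. It turns freely only when out 0.0145 or more (to 0.018). Where the tray has no notch the pin stops at 0.008.
- knob (a joint): Angle of the T-handle, rad, positive counter-clockwise looking at it from outside: 0 = deep notch, white line at the red dot (35 degrees clockwise of straight up-slope), the only place where it goes home; 1.22 = shallow notch, line at the green dot (35 degrees the other way). 0.07 play in each notch; let go within 0.15 of a notch it drops in. Stops lie beyond both.
- tray (a joint): Place of the tray along the rails (stand's y), m: 0 = loading place, locked at the start; 0.110 = viewing place under the head. End stops at -0.001 and 0.111. Sliding friction about 1.5 N; it stays where it is left. The tray has notches for the plunger's pin at 0 and at 0.110, with 1.5 mm play either way.
- tray_grip (a point): Grip point of the tray's upright black handle, at the end away from the head: a slab 14 mm thick (stand's x), 46 mm long (y); this point is 60 mm above the bench, the handle's top 78 mm, the metal tongue under it 28 mm. 30 mm toward the front from the tray's middle line; moves with the tray; axes as the stand's.
- tray_seat (a point): Centre of the dish's seat on top of the tray (112 x 134 mm, white), 28 mm above the bench, between four upright steel pins; axes as the stand's.
- petri_dish: Round covered petri dish with a tan label, 91 mm diameter, 17 mm high, loose on the tray between the four pins with 1 to 3 mm play. Origin: centre of its underside.
- glass_dish: Shallow glass dish with white powder, 88 mm diameter, 13 mm high, lying to the robot's right of the stand, loose. Origin: centre of its underside.
- notebook: Navy notebook, 98 x 72 x 9 mm, lying to the robot's left of the stand, loose. Origin: centre of its underside.
- marker_red: Red marker pen, 137 mm long, 14 mm high, lying in front of the bracket, loose. Origin: centre of its underside.
- head (a point): Centre of the underside of the white round viewing head, 82 mm across: 138 mm above the bench, its top at 172 mm. Fixed over the viewing place of the tray (y +55 mm of the stand).
- collar (a point): Where the plunger's axis leaves the notched steel collar (40 mm diameter), at its highest edge. Fixed. Axes: z outward along the pull, up and out over the stand's front, 30 degrees from vertical; y as the stand's. The grey block carrying the collar is 70 mm wide, its face 22 mm below this point.
Mind the look-alikes: they are no part of the job. Of the things that look like the petri_dish, the smallest one is meant.

How it is judged:
By the outcome, as a careful person would: the job done as asked, in the order asked, and still so for the second after the job is handed in, with the robot touching nothing.
It also fails if it takes over 72 s, if anything falls off the work surface, if the arm or the gripper's body presses on something with over 40 N, if the wrist force passes 120 N, or if a joint passes its speed limit or range.

ROBOT

A 7-joint arm with a two-finger parallel gripper is mounted at the origin on a cart in front of the work surface, level with it; the furniture and walls round the work are solid. World frame = base frame: x ahead of the robot, y to its left, z up, the work surface at z = 0. Lengths are in m, angles in rad, forces in N, time in s.
With the tool pointing down it reaches from about 0.35 to 0.9 m from the base axis. Payload 8.1 kg.
Tool frame: the origin (TCP) lies between the finger pads; the fingertips stand 19 mm ahead of it and the grasp point (between the pads) is the TCP; y points along the fingers, x is the direction in which the jaws open and shut, and the axes are right-handed (so a half turn about y gives the same grasp; the last joint's range is limited). The gripper opens to 92 mm and grips with 3 to 60 N. Pads are 19 mm wide; open, the fingers measure 130 mm over their backs; the gripper's body (75 mm by 190 mm) begins 47 mm behind the grasp point.
Start: joints at [-1.417, 0.434, 0.025, 1.573, -0.012, 1.134, -0.075], TCP at [0.159, 0.605, 0.246] pointing down, gripper open.
Joint ranges: [-2.62, 2.62], [-0.44, 2.09], [-1.27, 1.32], [0.08, 2.57], [-1.32, 4.46], [0.12, 2], [-2.74, 2.74]. Speed limits (rad/s): [2.22, 2.22, 3.01, 3.01, 3.14, 3.14, 3.14].

INTERFACE

Orientations are given as a rotation vector (axis times angle).
In Python, from cell import arm gives the robot as it stands.
- The arm moves only by the tool move_arm, never from a script. Its argument "series" is a list of rows, each an object of numbers: "x", "y", "z": the shift along the tool's x, y, z in cm; "rx", "ry", "rz": the turn, a rotation vector about the tool's x, y, z in rad. In form: [{"x": .., "y": .., "z": .., "rx": .., "ry": .., "rz": ..}, ...]. A call has 1 to 12 rows; each row shifts and turns the pose as measured when the row begins, along the tool's axes as they then stand; what a row does not reach is not made up. A row lasts 1/8 s, in which the tool goes at most 62.5 mm and 10.7 degrees, less where a joint would pass 70% of its speed; a pose out of reach is approached as far as the arm can. A call is refused whole if a number of a shift passes 6.25 or a number of a turn 0.188, either way. A call with a gripper value outside its range is refused whole. "jaw" is the finger opening in cm, from 0 to 9.18, set as the call begins (left out, the last holds). The fingers move at their own pace and stop on an object; "newtons" is the grip in N (left out, the last holds). Time passes only in rows, so rows that do not move let the fingers close. It gives the time, the measured TCP pose, the force and the opening at its end, in the units of the state.
- arm.observe(): the state, without advancing time (a new reading comes with each control period).
- arm.get_image(name): name is "side" or "top" or "wrist"; returns the picture (400x640x3 uint8, blue, green, red); there is no depth.
- arm.camera_params(name): a dict with "K" (3x3 intrinsics, pixels), "k1" (the pictures are not rectified: a ray, as slopes to the right and down, at radius r is drawn at 1 + k1 r^2 times it, then the intrinsics apply), "R" (3x3) and "t" (3): a world point X has camera coordinates R X + t; the wrist camera has in their place "tool_from_camera" (4x4, takes a point from camera to tool coordinates, whose origin is the TCP and whose axes are the tool frame's). Camera axes: x right, y down, z forward; pixel columns grow to the right and rows downward; lengths in m; the calibration is good to about 2 mm. A picture is of the moment at which its call begins: read the wrist's pose just before it. camera_params takes no time and is no camera call.
- arm.sign_off(): hands the job in, once; it reports no verdict.
The state is a dict: "clock": time; "joints": joint angles; "dq": joint speeds; "joint_efforts": joint torques, N m; "position": TCP position; "ee_rot": TCP orientation; "force": force on the tool from outside, world axes, zero at the start; "ft_torque": the same for the moment, N m; "width": opening from 0.0 (shut) to 1.0 (fully open).
Only numpy, scipy, OpenCV 4.12 (cv2) and the standard library are available. Lean on these libraries where they do the work, as an engineer would, in place of code of your own. Each camera call takes 0.05 s, during which the arm holds its last target.

## Working session

There is one attempt and no reset: what is moved stays moved. The work goes in short steps, Python scripts to look and compute and a tool call to move; the robot and the scene stay as the last step left them, time stands still between calls to the robot, and variables do not carry over. Pictures are saved under pics/ and viewed, and the job is handed in when it is done.

Besides the shell and the picture viewer there is one more tool, called after "Call:" as name([rows], argument=value, ...), one row to a line, values as JSON. move_arm: Moves the arm, as the interface text tells. Its arguments: {"type":"object","properties":{"series":{"type":"array","items":{"type":"object","properties":{"x":{"type":"number"},"y":{"type":"number"},"z":{"type":"number"},"rx":{"type":"number"},"ry":{"type":"number"},"rz":{"type":"number"}}}},"jaw":{"type":"number"},"newtons":{"type":"number"}},"required":["series"]}

```bash
mkdir -p pics; ls; python3 - <<'E'
from cell import arm
import cv2
print(arm.observe())
for n in ("side","top","wrist"):
    p=arm.camera_params(n); print(n,p)
    cv2.imwrite(f"pics/{n}0.png",arm.get_image(n))
E
```

```text
pics
{'clock': 0.0, 'joints': array([-1.4165915 ,  0.43519616,  0.02493346,  1.57411471, -0.01157444,
        1.13402701, -0.07510138]), 'dq': array([-0.00117949,  0.00070555, -0.00109522, -0.00136295, -0.00022758,
        0.00110039, -0.00025331]), 'joint_efforts': array([-3.23800969e-04, -6.67852306e+01,  9.84895751e-01, -3.14467514e+01,
       -6.04990683e-02,  4.25809657e-02,  1.52356397e-04]), 'position': array([0.1586574 , 0.60400746, 0.24495437]), 'ee_rot': array([-1.32093332, -1.01713529,  1.01908545]), 'force': array([-0.3228607 , -0.25413737,  0.26267154]), 'ft_torque': array([-0.03180438, -0.01594467,  0.00659795]), 'width': 0.9977042735836784}
side {'K': array([[464.20974469,   0.        , 313.944334  ],
       [  0.        , 464.20974469, 194.32482106],
       [  0.        ,   0.        ,   1.        ]]), 'k1': 0.016084553437087607, 'R': array([[-0.99941736, -0.03408954,  0.0016837 ],
       [-0.01559974,  0.41235499, -0.91088968],
       [ 0.03035753, -0.91038523, -0.41264652]]), 't': array([0.56517073, 0.16453423, 0.88180059])}
top {'K': array([[423.1024881 ,   0.     
[... 247 characters left out ...]
31610e-03, -1.72626763e-01],
       [ 1.72624364e-01, -1.00700547e-03, -9.84987216e-01]]), 't': array([-0.09652976,  0.60151036,  0.92676227])}
wrist {'K': array([[328.9022969 ,   0.        , 321.16395609],
       [  0.        , 328.9022969 , 196.56771194],
       [  0.        ,   0.        ,   1.        ]]), 'k1': -0.06927668778022524, 'tool_from_camera': array([[ 9.99999498e-01, -9.30083455e-04, -3.71776097e-04,
        -2.53834482e-04],
       [ 9.88100846e-05, -2.77756989e-01,  9.60651365e-01,
        -1.39512684e-01],
       [-9.96749350e-04, -9.60650920e-01, -2.77756758e-01,
         7.59677096e-02],
       [ 0.00000000e+00,  0.00000000e+00,  0.00000000e+00,
         1.00000000e+00]])}
```

View pics/side0.png

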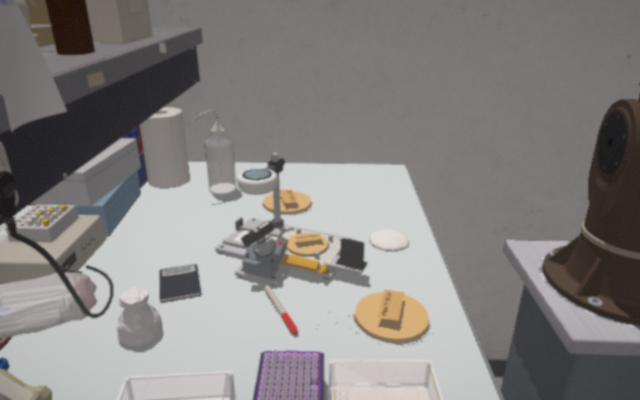

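View pics/top0.png

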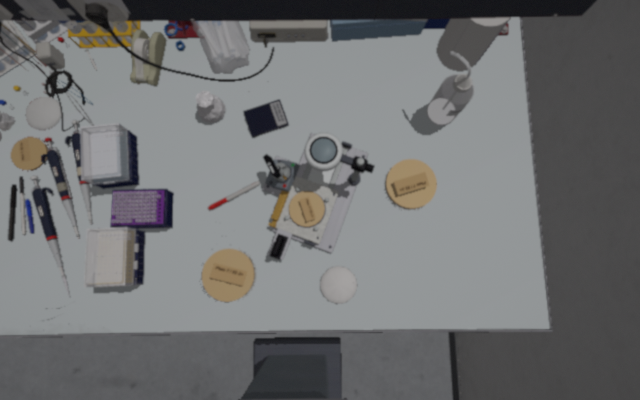

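View pics/wrist0.png

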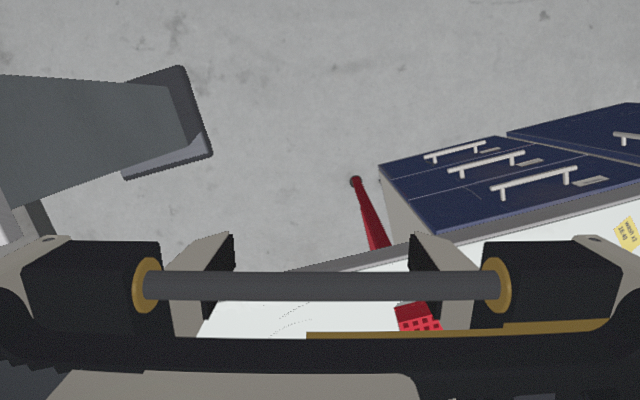

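```bash
cat > h.py <<'E'
import numpy as np, cv2
from scipy.spatial.transform import Rotation as Ro
from cell import arm
def cam(n,T=None):
    p=arm.camera_params(n)
    if 'R' in p: return p['K'],p['k1'],np.array(p['R']),np.array(p['t'])
    M=T@p['tool_from_camera']; R=M[:3,:3].T; return p['K'],p['k1'],R,-R@M[:3,3]
def tool():
    o=arm.observe(); T=np.eye(4); T[:3,:3]=Ro.from_rotvec(o['ee_rot']).as_matrix(); T[:3,3]=o['position']; return T
def proj(c,X):
    K,k,R,t=c; X=np.atleast_2d(X); q=X@R.T+t; s=q[:,:2]/q[:,2:]; s=s*(1+k*(s**2).sum(1,keepdims=True))
    return s*[K[0,0],K[1,1]]+[K[0,2],K[1,2]]
def ray(c,u):
    K,k,R,t=c; d=(np.array(u,float)-[K[0,2],K[1,2]])/[K[0,0],K[1,1]]; s=d.copy()
    for _ in range(20): s=d/(1+k*(s@s))
    v=R.T@np.array([s[0],s[1],1]); return -R.T@t, v/np.linalg.norm(v)
def atz(c,u,z):
    o,v=ray(c,u); return o+v*(z-o[2])/v[2]
def crop(img,c0,r0,c1,r1,f,name):
    cv2.imwrite(name,cv2.resize(img[r0:r1,c0:c1],None,fx=f,fy=f,interpolation=cv2.INTER_CUBIC))
E
python3 - <<'E'
from h import *
crop(cv2.imread('pics/top0.png'),230,110,390,280,4.5 if 0 else 3.5,'pics/topc.png')
crop(cv2.imread('pics/side0.png'),200,140,400,290,4,'pics/sidec.png')
t=cam('top')
for n,u,z in (('petri',(307,209),.045),('big',(228,275),.03),('right',(410,184),.02),('far',(30,153),.02)): print(n,atz(t,u,z))
print(tool())
E
```

```text
petri [ 0.58098131 -0.07079203  0.045     ]
big [0.4319188 0.1110127 0.03     ]
right [ 0.64356479 -0.31781899  0.02      ]
far [0.72684178 0.59483037 0.02      ]
[[ 2.54019686e-01 -1.94675810e-04 -9.67199029e-01  1.58694071e-01]
 [ 9.67198342e-01 -1.15721590e-03  2.54019739e-01  6.04141987e-01]
 [-1.16870960e-03 -9.99999311e-01 -1.05665500e-04  2.45140894e-01]
 [ 0.00000000e+00  0.00000000e+00  0.00000000e+00  1.00000000e+00]]
```

View pics/topc.png

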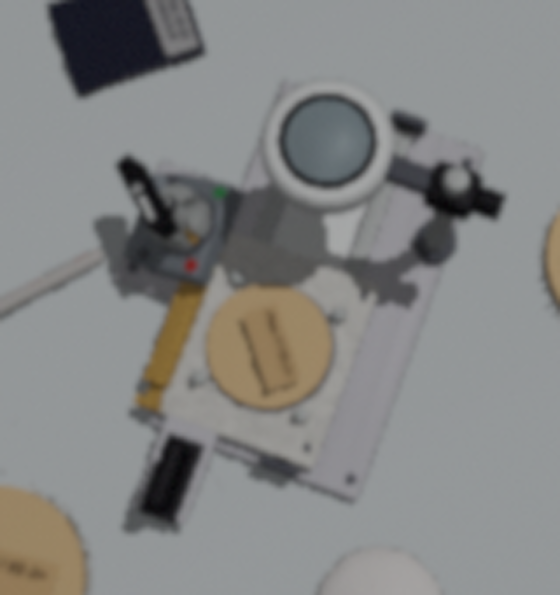

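View pics/sidec.png

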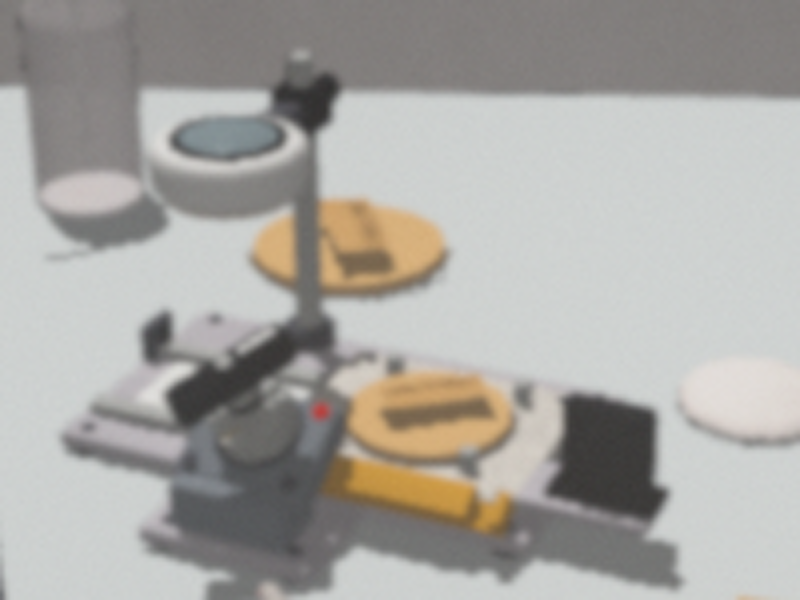

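```bash
python3 - <<'E'
from h import *
t=cv2.imread('pics/top0.png'); s=cv2.imread('pics/side0.png')
crop(t,255,140,305,200,10,'pics/tk.png')
crop(s,235,205,300,265,10,'pics/sk.png')
crop(t,262,225,302,265,10,'pics/th.png')
crop(s,325,225,375,280,10,'pics/sh.png')
E
```

```text
(no output)
```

View pics/tk.png

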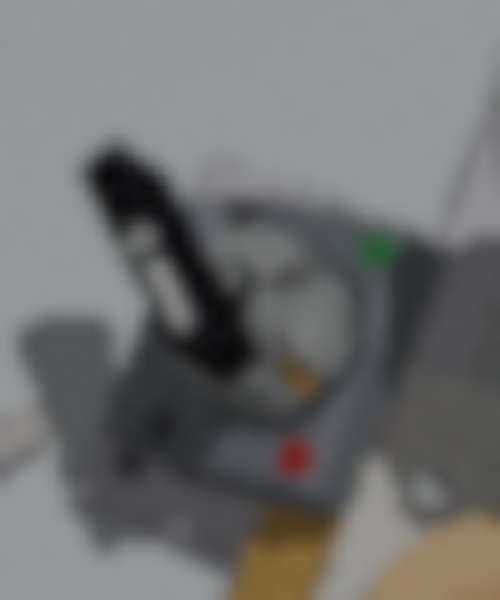

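View pics/sk.png

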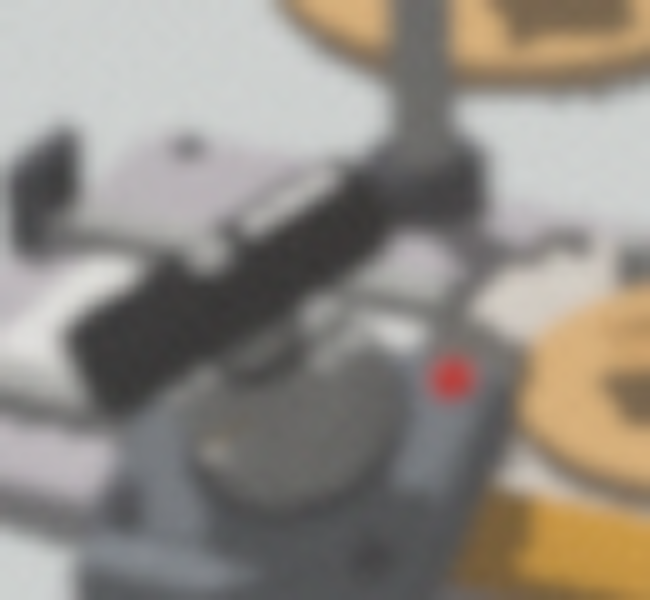

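View pics/th.png

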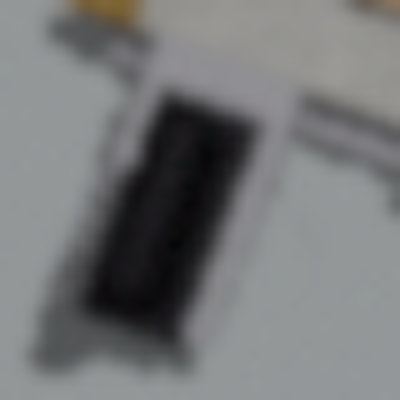

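View pics/sh.png

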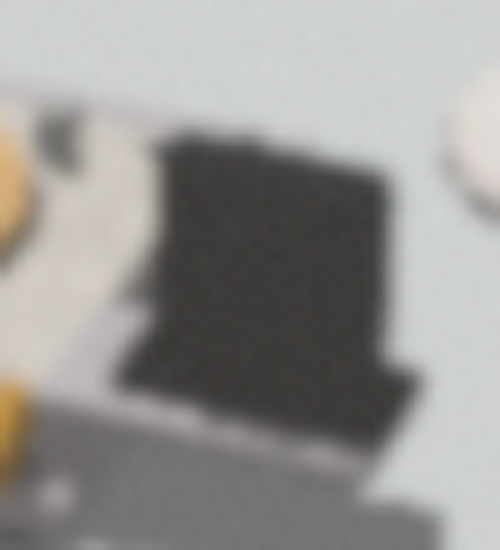

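```bash
cat > fit.py <<'E'
from h import *
from scipy.optimize import least_squares
t=cam('top'); s=cam('side')
def tri(u,v):
    o1,d1=ray(t,u);o2,d2=ray(s,v)
    A=np.stack([d1,-d2],1); k=np.linalg.lstsq(A,o2-o1,rcond=None)[0]
    a=o1+k[0]*d1;b=o2+k[1]*d2; return (a+b)/2, np.linalg.norm(a-b)
E
python3 - <<'E'
from fit import *
print('cams',-t[2].T@t[3],-s[2].T@s[3])
knob=tri((271.7,165.8),(257.9,233.8)); print('knob',knob)
print('head',tri((323.7,149.7),(257.2,174.2)), atz(t,(323.7,149.7),.172))
print('dish',tri((307.1,209.1),(200+430/4,140+413/4)), atz(t,(307.1,209.1),.045))
print('red',tri((255+29.5,140+45.7),(235+45.2,205+37.8)))
h=atz(t,(323.7,149.7),.172)[:2]; d=atz(t,(307.1,209.1),.045)[:2]
print('len',np.linalg.norm(h-d),'yaw of y',np.degrees(np.arctan2(*(h-d)[::-1])))
print('handle',atz(t,(279.4,246.6),.055))
c=[atz(t,(262+a/10,225+b/10),.078) for a,b in ((170,95),(260,130),(180,335),(85,305))]; print(np.round(c,3))
print('bar dir', tri((255+10.2,140+15.5),(235+9.2,205+37.5)), tri((255+22,140+36.2),(235+36.5,205+20)))
E
```

```text
cams [ 0.43167702 -0.10055162  1.01664416] [0.54063885 0.75419814 0.5127929 ]
knob (array([0.67074889, 0.00670408, 0.09256352]), np.float64(0.003528840491025957))
head (array([ 0.68565318, -0.10976334,  0.16422167]), np.float64(0.003760776798221579)) [ 0.68527928 -0.10960544  0.172     ]
dish (array([ 0.58218517, -0.07049621,  0.02883469]), np.float64(0.00205620071223643)) [ 0.58074443 -0.0710236   0.045     ]
red (array([ 0.63251301, -0.01938496,  0.05878781]), np.float64(0.0024785902186815895))
len 0.11142751821204486 yaw of y -20.258149871634412
handle [ 0.49393787 -0.00842553  0.055     ]
[[ 0.519 -0.01   0.078]
 [ 0.511 -0.03   0.078]
 [ 0.466 -0.012  0.078]
 [ 0.473  0.009  0.078]]
bar dir (array([0.69565053, 0.02268298, 0.08336432]), np.float64(0.006935824195632749)) (array([ 0.64538028, -0.0065184 ,  0.10403243]), np.float64(0.0008521798123102229))
```

```bash
cat > plan.py <<'E'
from h import *
from scipy.spatial.transform import Slerp
yaw=np.radians(-20.5)
sy=np.array([np.cos(yaw),np.sin(yaw),0]); sx=np.array([sy[1],-sy[0],0]); ez=np.array([0,0,1.])
# stage x = y cross z
def axes(ang=0.0,tilt=np.radians(30)):
    a=-np.sin(tilt)*sx+np.cos(tilt)*ez; u=np.cos(tilt)*sx+np.sin(tilt)*ez
    th=ang-np.radians(35)   # ccw from upslope
    bx=np.cos(th)*u+np.sin(th)*sy; by=np.cross(a,bx); return a,bx,by
def Rknob(ang=0.0):
    a,bx,by=axes(ang); return np.stack([by,-a,np.cross(by,-a)],1)
def Rtray():
    # tool down, tool x along -+stage x
    return np.stack([-sx,-ez,np.cross(-sx,-ez)],1)
def rows(p,R,n,T=None,q=1):
    T=tool() if T is None else T
    r0=Ro.from_matrix(T[:3,:3]); r1=Ro.from_matrix(R); rv=(r0.inv()*r1).as_rotvec()
    dp=(np.array(p)-T[:3,3])
    print('dist mm',np.round(1000*np.linalg.norm(dp),1),'rot deg',np.round(np.degrees(np.linalg.norm(rv)),1))
    cur=r0; out=[]
    for i in range(n):
        sh=cur.inv().apply(dp/n)*100
        out.append(np.r_[sh,rv/n]); cur=cur*Ro.from_rotvec(rv/n)
    for o in out: print('x %.2f y %.2f z %.2f rx %.3f ry %.3f rz %.3f'%tuple(o))
E
python3 - <<'E'
from plan import *
a,bx,by=axes(); print(a,bx,by)
K=np.array([.671,.007,.093]); P=K+.15*a
rows(P+[0,0,.02],Rknob(),14)
E
```

```text
[0.17510369 0.46833609 0.8660254 ] [-0.78569248 -0.46361062  0.40957602] [ 0.59331781 -0.75214792  0.28678822]
dist mm 753.4 rot deg 132.6
x -2.66 y 0.02 z -4.68 rx -0.040 ry 0.159 rz 0.024
x -1.89 y 0.27 z -5.03 rx -0.040 ry 0.159 rz 0.024
x -1.06 y 0.51 z -5.25 rx -0.040 ry 0.159 rz 0.024
x -0.21 y 0.74 z -5.33 rx -0.040 ry 0.159 rz 0.024
x 0.65 y 0.95 z -5.26 rx -0.040 ry 0.159 rz 0.024
x 1.50 y 1.13 z -5.04 rx -0.040 ry 0.159 rz 0.024
x 2.30 y 1.28 z -4.69 rx -0.040 ry 0.159 rz 0.024
x 3.04 y 1.40 z -4.22 rx -0.040 ry 0.159 rz 0.024
x 3.70 y 1.48 z -3.62 rx -0.040 ry 0.159 rz 0.024
x 4.25 y 1.51 z -2.93 rx -0.040 ry 0.159 rz 0.024
x 4.69 y 1.51 z -2.16 rx -0.040 ry 0.159 rz 0.024
x 5.00 y 1.47 z -1.33 rx -0.040 ry 0.159 rz 0.024
x 5.18 y 1.38 z -0.46 rx -0.040 ry 0.159 rz 0.024
x 5.22 y 1.26 z 0.42 rx -0.040 ry 0.159 rz 0.024
```

Call:
move_arm([
  {"x": -2.6,"y": 0,"z": -4.7,"rx": -0.04,"ry": 0.16,"rz": 0.024},
  {"x": -1.9,"y": 0.2,"z": -5,"rx": -0.04,"ry": 0.16,"rz": 0.024},
  {"x": -1.0,"y": 0.4,"z": -5.2,"rx": -0.04,"ry": 0.16,"rz": 0.024},
  {"x": -0.2,"y": 0.6,"z": -5.3,"rx": -0.04,"ry": 0.16,"rz": 0.024},
  {"x": 0.6,"y": 0.8,"z": -5.2,"rx": -0.04,"ry": 0.16,"rz": 0.024},
  {"x": 1.5,"y": 1.0,"z": -5,"rx": -0.04,"ry": 0.16,"rz": 0.024},
], jaw=5, newtons=40)

```text
clock: 0.9
position: [0.3869, 0.3739, 0.2493]
ee_rot: [-1.832, -0.289, 0.24]
force: [0.8, 0.3, 0.3]
width: 0.545
```

```bash
python3 - <<'E'
from plan import *
a,bx,by=axes()
K=np.array([.671,.007,.093]); P=K+.15*a
print(arm.observe()['joints'].round(2),tool()[:3,3])
rows(P,Rknob(),9)
E
```

```text
[-1.27  0.39  0.38  1.7   0.08  1.24 -0.62] [0.38686667 0.37391103 0.24930947]
dist mm 430.2 rot deg 74.0
x 2.22 y 1.40 z -3.99 rx -0.035 ry 0.138 rz 0.020
x 2.77 y 1.49 z -3.60 rx -0.035 ry 0.138 rz 0.020
x 3.27 y 1.54 z -3.13 rx -0.035 ry 0.138 rz 0.020
x 3.70 y 1.57 z -2.59 rx -0.035 ry 0.138 rz 0.020
x 4.04 y 1.57 z -2.00 rx -0.035 ry 0.138 rz 0.020
x 4.31 y 1.55 z -1.37 rx -0.035 ry 0.138 rz 0.020
x 4.48 y 1.50 z -0.71 rx -0.035 ry 0.138 rz 0.020
x 4.56 y 1.42 z -0.04 rx -0.035 ry 0.138 rz 0.020
x 4.55 y 1.32 z 0.64 rx -0.035 ry 0.138 rz 0.020
```

Call:
move_arm([
  {"x": 2.2,"y": 1.4,"z": -4,"rx": -0.035,"ry": 0.138,"rz": 0.02},
  {"x": 2.8,"y": 1.5,"z": -3.6,"rx": -0.035,"ry": 0.138,"rz": 0.02},
  {"x": 3.3,"y": 1.5,"z": -3.1,"rx": -0.035,"ry": 0.138,"rz": 0.02},
  {"x": 3.7,"y": 1.6,"z": -2.6,"rx": -0.035,"ry": 0.138,"rz": 0.02},
  {"x": 4,"y": 1.6,"z": -2,"rx": -0.035,"ry": 0.138,"rz": 0.02},
  {"x": 4.3,"y": 1.5,"z": -1.4,"rx": -0.035,"ry": 0.138,"rz": 0.02},
  {"x": 4.5,"y": 1.5,"z": -0.7,"rx": -0.035,"ry": 0.138,"rz": 0.02},
  {"x": 4.5,"y": 1.4,"z": 0,"rx": -0.035,"ry": 0.138,"rz": 0.02},
  {"x": 4.5,"y": 1.3,"z": 0.6,"rx": -0.035,"ry": 0.138,"rz": 0.02},
  {},
])

```text
invalid input
```

```bash
python3 - <<'E'
from plan import *
a,bx,by=axes()
K=np.array([.671,.007,.093]); P=K+.15*a
print(arm.observe()['joints'].round(2),tool()[:3,3])
rows(P,Rknob(),2)
T=tool(); np.save('T1.npy',T); cv2.imwrite('pics/w1.png',arm.get_image('wrist')); cv2.imwrite('pics/s1.png',arm.get_image('side'))
print(proj(cam('wrist',T),[K,K+.032*bx,K-.032*bx]))
E
```

```text
[-1.27  0.39  0.38  1.7   0.08  1.24 -0.62] [0.38686667 0.37391103 0.24930947]
dist mm 430.2 rot deg 74.0
x 10.00 y 6.32 z -17.96 rx -0.156 ry 0.620 rz 0.090
x 18.84 y 7.04 z -7.62 rx -0.156 ry 0.620 rz 0.090
[[417.10741783 395.23491294]
 [400.53125992 405.3637731 ]
 [433.18029883 385.28091716]]
```

View pics/w1.png

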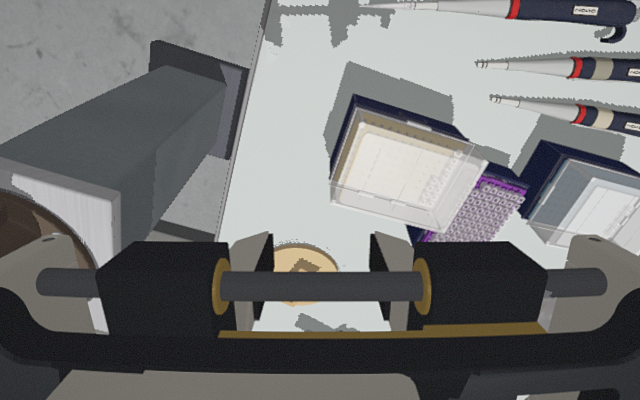

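View pics/s1.png

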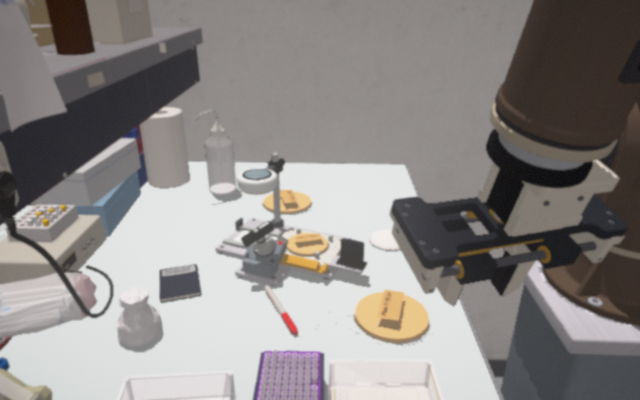

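The empty row was refused; nothing moved. Repeat with a zero row spelled out.

Call:
move_arm([
  {"x": 2.2,"y": 1.4,"z": -4,"rx": -0.035,"ry": 0.138,"rz": 0.02},
  {"x": 2.8,"y": 1.5,"z": -3.6,"rx": -0.035,"ry": 0.138,"rz": 0.02},
  {"x": 3.3,"y": 1.5,"z": -3.1,"rx": -0.035,"ry": 0.138,"rz": 0.02},
  {"x": 3.7,"y": 1.6,"z": -2.6,"rx": -0.035,"ry": 0.138,"rz": 0.02},
  {"x": 4,"y": 1.6,"z": -2,"rx": -0.035,"ry": 0.138,"rz": 0.02},
  {"x": 4.3,"y": 1.5,"z": -1.4,"rx": -0.035,"ry": 0.138,"rz": 0.02},
  {"x": 4.5,"y": 1.5,"z": -0.7,"rx": -0.035,"ry": 0.138,"rz": 0.02},
  {"x": 4.5,"y": 1.4,"z": 0,"rx": -0.035,"ry": 0.138,"rz": 0.02},
  {"x": 4.5,"y": 1.3,"z": 0.6,"rx": -0.035,"ry": 0.138,"rz": 0.02},
  {"x": 0},
])

```text
invalid input
```

```bash
python3 - <<'E'
from plan import *
a,bx,by=axes()
K=np.array([.671,.007,.093]); P=K+.15*a
print(arm.observe()['joints'].round(2),tool()[:3,3])
rows(P,Rknob(),2)
T=tool(); np.save('T1.npy',T); cv2.imwrite('pics/w2.png',arm.get_image('wrist')); cv2.imwrite('pics/s2.png',arm.get_image('side'))
print(proj(cam('wrist',T),[K,K+.032*bx,K-.032*bx]))
E
```

```text
[-1.27  0.4   0.38  1.7   0.09  1.24 -0.62] [0.39044016 0.37011244 0.24961269]
dist mm 425.0 rot deg 73.5
x 10.03 y 6.32 z -17.64 rx -0.155 ry 0.616 rz 0.090
x 18.64 y 6.99 z -7.42 rx -0.155 ry 0.616 rz 0.090
[[417.96364845 392.10835269]
 [401.35614881 402.34047588]
 [434.07016051 382.05256692]]
```

View pics/w2.png

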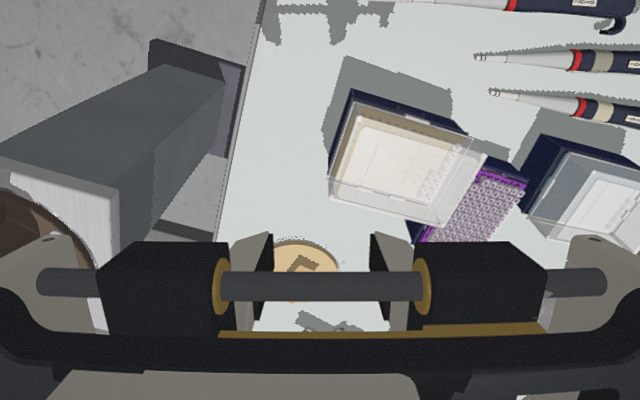

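View pics/s2.png

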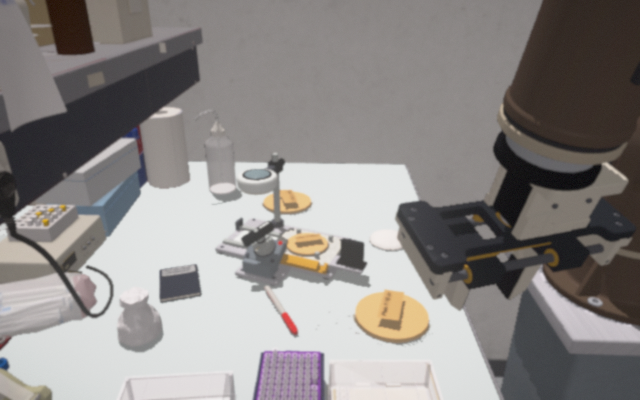

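Call:
move_arm([
  {"x": 2.2,"y": 1.4,"z": -4,"rx": -0.035,"ry": 0.138,"rz": 0.02},
  {"x": 2.8,"y": 1.5,"z": -3.6,"rx": -0.035,"ry": 0.138,"rz": 0.02},
  {"x": 3.3,"y": 1.5,"z": -3.1,"rx": -0.035,"ry": 0.138,"rz": 0.02},
  {"x": 3.7,"y": 1.6,"z": -2.6,"rx": -0.035,"ry": 0.138,"rz": 0.02},
  {"x": 4,"y": 1.6,"z": -2,"rx": -0.035,"ry": 0.138,"rz": 0.02},
  {"x": 4.3,"y": 1.5,"z": -1.4,"rx": -0.035,"ry": 0.138,"rz": 0.02},
  {"x": 4.5,"y": 1.5,"z": -0.7,"rx": -0.035,"ry": 0.138,"rz": 0.02},
  {"x": 4.5,"y": 1.4,"z": 0,"rx": -0.035,"ry": 0.138,"rz": 0.02},
  {"x": 4.5,"y": 1.3,"z": 0.6,"rx": -0.035,"ry": 0.138,"rz": 0.02},
  {"x": 0,"y": 0,"z": 0,"rx": 0,"ry": 0,"rz": 0},
])

```text
clock: 2.35
position: [0.6985, 0.093, 0.2131]
ee_rot: [-1.97, 0.739, -0.843]
force: [-0.1, -0.6, -0.4]
width: 0.545
```

```bash
python3 - <<'E'
from plan import *
a,bx,by=axes()
K=np.array([.671,.007,.093]); P=K+.15*a
print(arm.observe()['joints'].round(2),tool()[:3,3])
rows(P,Rknob(),2)
T=tool(); np.save('T3.npy',T); cv2.imwrite('pics/w3.png',arm.get_image('wrist')); cv2.imwrite('pics/s3.png',arm.get_image('side'))
print(proj(cam('wrist',T),[K,K+.032*bx,K-.032*bx]))
E
```

```text
[-0.73  0.89  0.75  1.16 -0.1   1.52 -1.07] [0.69851407 0.09302935 0.21311807]
dist mm 18.6 rot deg 0.5
x 0.69 y -0.04 z -0.62 rx 0.001 ry 0.004 rz -0.002
x 0.69 y -0.04 z -0.62 rx 0.001 ry 0.004 rz -0.002
[[337.70412071 199.13477441]
 [336.99504833 231.62616886]
 [338.43235776 164.63704168]]
```

View pics/w3.png

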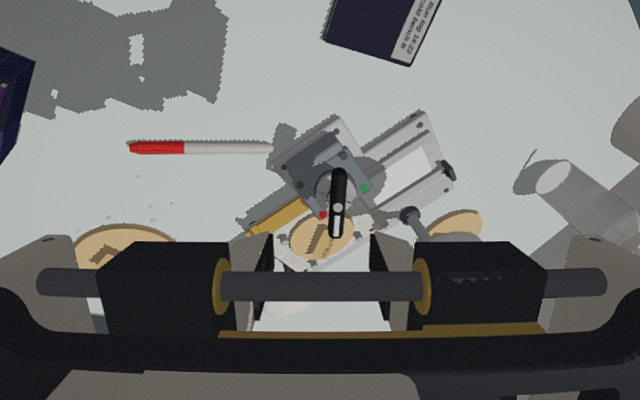

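View pics/s3.png

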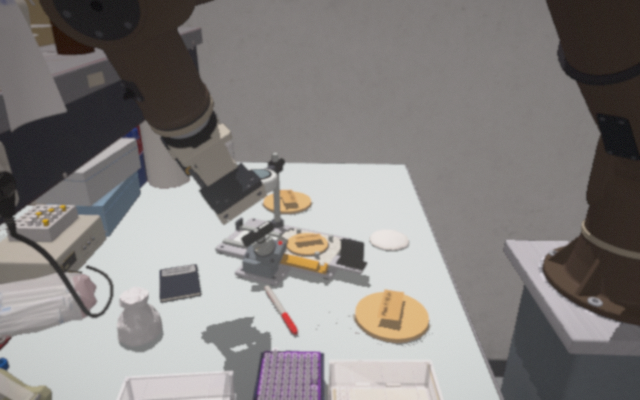

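```bash
python3 - <<'E'
from plan import *
im=cv2.imread('pics/w3.png').copy()
im=cv2.resize(im[140:260,270:400],None,fx=5,fy=5,interpolation=cv2.INTER_CUBIC)
c=cam('wrist',np.load('T3.npy'))
a,bx,by=axes(); K=np.array([.671,.007,.093])
for s in (1,-1):
    P=[K+i*.032*bx+j*.007*by+s*.012*a for i,j in((1,1),(1,-1),(-1,-1),(-1,1))]
    q=((proj(c,P)-[270,140]+.5)*5).astype(int)
    cv2.polylines(im,[q.reshape(-1,1,2)],True,(0,255,255) if s>0 else (255,255,0),1)
q=((proj(c,[K-.027*a])-[270,140]+.5)*5).astype(int)[0]; cv2.circle(im,tuple(q),4,(255,0,255),-1)
cv2.imwrite('pics/w3o.png',im)
E
```

```text
(no output)
```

View pics/w3o.png

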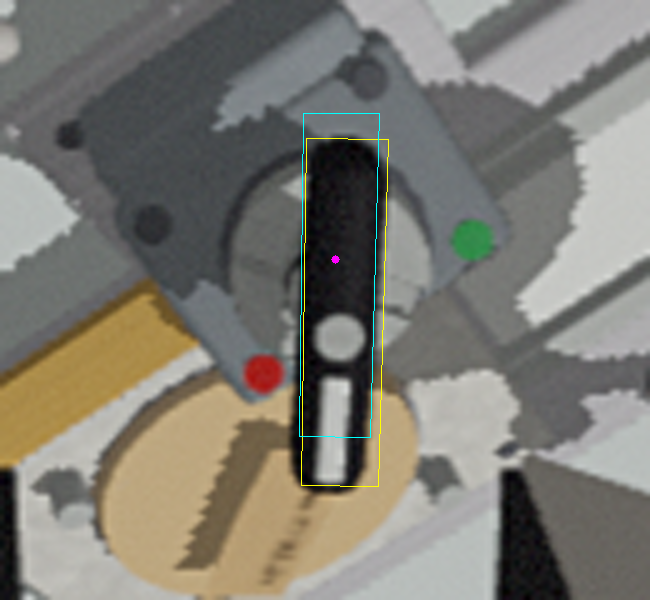

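```bash
python3 - <<'E'
from plan import *
a,bx,by=axes(); K=np.array([.671,.007,.093])-.0013*by
print(K)
rows(K+.07*a,Rknob(),3)
E
```

```text
[0.67022869 0.00797779 0.09262718]
dist mm 84.3 rot deg 0.9
x 0.56 y 2.71 z -0.45 rx -0.001 ry 0.005 rz -0.002
x 0.56 y 2.72 z -0.45 rx -0.001 ry 0.005 rz -0.002
x 0.56 y 2.72 z -0.45 rx -0.001 ry 0.005 rz -0.002
```

Call:
move_arm([
  {"x": 0.6,"y": 2.7,"z": -0.45,"rx": 0,"ry": 0,"rz": 0},
  {"x": 0.55,"y": 2.7,"z": -0.45,"rx": 0,"ry": 0,"rz": 0},
  {"x": 0.55,"y": 2.7,"z": -0.45,"rx": 0,"ry": 0,"rz": 0},
  {"x": 0,"y": 0,"z": 0,"rx": 0,"ry": 0,"rz": 0},
])

```text
clock: 2.95
position: [0.6806, 0.0522, 0.1519]
ee_rot: [-1.963, 0.718, -0.818]
force: [0.1, 0.3, 0.4]
width: 0.541
```

```bash
cat > ov.py <<'E'
from plan import *
def ov(name,K,ang=0,c0=(240,120),sz=(160,120),f=4):
    T=tool(); im=arm.get_image('wrist'); c=cam('wrist',T)
    cv2.imwrite('pics/'+name+'_full.png',im)
    x,y=c0; im=cv2.resize(im[y:y+sz[1],x:x+sz[0]],None,fx=f,fy=f,interpolation=cv2.INTER_CUBIC)
    a,bx,by=axes(ang)
    for s in (1,-1):
        P=[K+i*.032*bx+j*.007*by+s*.012*a for i,j in((1,1),(1,-1),(-1,-1),(-1,1))]
        q=((proj(c,P)-c0+.5)*f).astype(int)
        cv2.polylines(im,[q.reshape(-1,1,2)],True,(0,255,255) if s>0 else (255,255,0),1)
    cv2.imwrite('pics/'+name+'.png',im)
E
python3 - <<'E'
from ov import *
a,bx,by=axes(); K=np.array([.6702,.008,.0926])
rows(K+.009*a,Rknob(),3)
ov('w4',K,0,(220,140),(200,150))
E
```

```text
dist mm 65.7 rot deg 2.1
x 0.34 y 2.16 z -0.18 rx -0.004 ry 0.011 rz -0.002
x 0.34 y 2.16 z -0.17 rx -0.004 ry 0.011 rz -0.002
x 0.34 y 2.16 z -0.16 rx -0.004 ry 0.011 rz -0.002
```

View pics/w4.png

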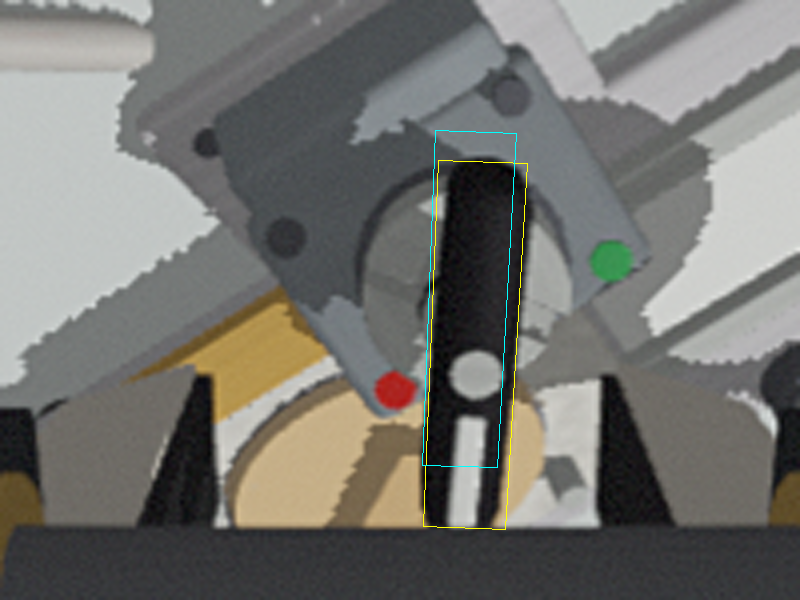

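Call:
move_arm([
  {"x": 0.5,"y": 1.8,"z": -0.25,"rx": -0.004,"ry": 0.015,"rz": -0.002},
  {"x": 0.4,"y": 1.8,"z": -0.2,"rx": -0.004,"ry": 0.015,"rz": -0.002},
  {"x": 0.2,"y": 1.2,"z": -0.1,"rx": -0.004,"ry": 0.01,"rz": -0.002},
  {"x": 0,"y": 0,"z": 0,"rx": 0,"ry": 0,"rz": 0},
])

```text
clock: 3.5
position: [0.6768, 0.0224, 0.1148]
ee_rot: [-1.962, 0.736, -0.861]
force: [-0.0, 0.4, 0.5]
width: 0.542
```

```bash
python3 - <<'E'
from ov import *
a,bx,by=axes(); K=np.array([.6702,.008,.0926])
rows(K+.009*a,Rknob(),2)
print(arm.observe()['force'])
ov('w5',K,0,(220,140),(200,150))
E
```

```text
dist mm 18.3 rot deg 0.5
x 0.03 y 0.91 z -0.14 rx -0.003 ry -0.002 rz 0.001
x 0.03 y 0.91 z -0.14 rx -0.003 ry -0.002 rz 0.001
[-0.03810077  0.37088901  0.51078663]
```

View pics/w5.png

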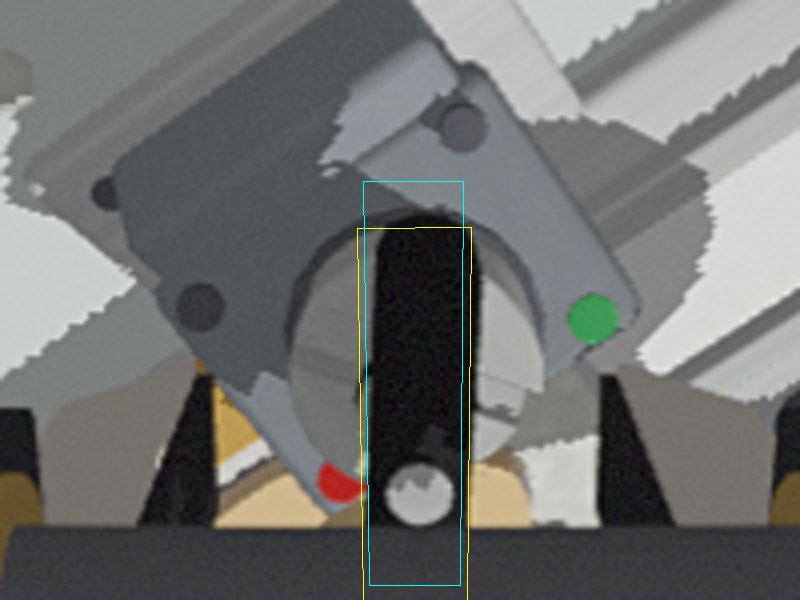

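Call:
move_arm([
  {"x": 0.1,"y": 0.9,"z": -0.15,"rx": 0,"ry": 0,"rz": 0},
  {"x": 0.05,"y": 0.8,"z": -0.1,"rx": 0,"ry": 0,"rz": 0},
  {"x": 0,"y": 0.1,"z": 0,"rx": 0,"ry": 0,"rz": 0},
])

```text
clock: 3.92
position: [0.6733, 0.0117, 0.1007]
ee_rot: [-1.96, 0.734, -0.862]
force: [0.4, -0.1, -0.5]
width: 0.546
```

```bash
python3 - <<'E'
from ov import *
a,bx,by=axes(); K=np.array([.6702,.008,.0926])+.001*by
rows(K+.009*a,Rknob(),2)
print(arm.observe()['force'])
cv2.imwrite('pics/s6.png',cv2.resize(arm.get_image('side')[150:300,180:380],None,fx=4,fy=4))
cv2.imwrite('pics/w6.png',arm.get_image('wrist'))
E
```

```text
dist mm 1.0 rot deg 0.5
x -0.02 y 0.01 z -0.04 rx -0.004 ry -0.002 rz 0.001
x -0.02 y 0.01 z -0.04 rx -0.004 ry -0.002 rz 0.001
[ 0.39163153 -0.05818326 -0.47898383]
```

View pics/s6.png

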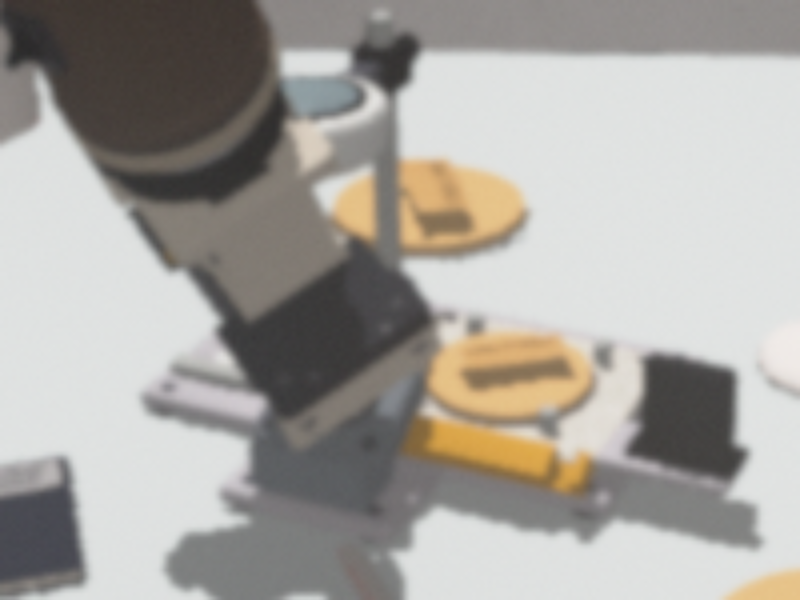

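View pics/w6.png

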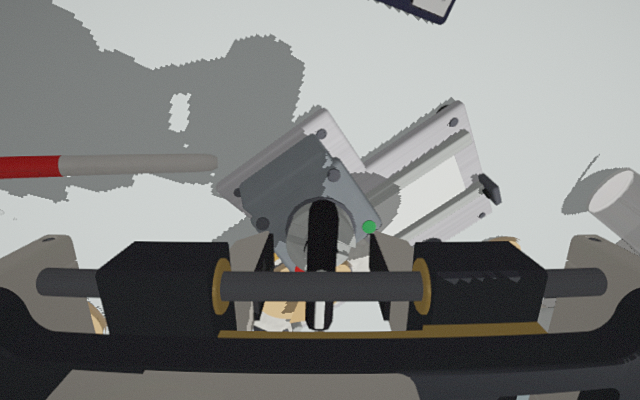

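Call:
move_arm([
  {"x": 0,"y": 0,"z": 0,"rx": 0,"ry": 0,"rz": 0},
  {"x": 0,"y": 0,"z": 0,"rx": 0,"ry": 0,"rz": 0},
  {"x": 0,"y": 0,"z": 0,"rx": 0,"ry": 0,"rz": 0},
  {"x": 0,"y": 0,"z": 0,"rx": 0,"ry": 0,"rz": 0},
], jaw=0.5, newtons=45)

```text
clock: 4.53
position: [0.6742, 0.0127, 0.1015]
ee_rot: [-1.959, 0.732, -0.862]
force: [0.3, 0.3, 0.2]
width: 0.158
```

```bash
python3 - <<'E'
from ov import *
o=arm.observe(); print(o['force'],o['ft_torque'],o['width']*92, o['joints'].round(2)); print(tool()[:3,3])
R=tool()[:3,:3]; print('tool y vs -a', R.T@-axes()[0], 'by',R.T@axes()[2])
E
```

```text
[0.27330294 0.25366304 0.20393691] [ 0.50662996 -0.04196249 -0.04592184] 14.574949047402045 [-0.69  0.92  0.73  1.43 -0.1   1.2  -1.04]
[0.67419349 0.01270323 0.10152879]
tool y vs -a [-0.00300168  0.99994428 -0.01012066] by [0.99998772 0.00304142 0.00391366]
```

Call:
move_arm([
  {"x": 0,"y": -0.6,"z": 0,"rx": 0,"ry": 0,"rz": 0},
  {"x": 0,"y": -0.6,"z": 0,"rx": 0,"ry": 0,"rz": 0},
  {"x": 0,"y": -0.4,"z": 0,"rx": 0,"ry": 0,"rz": 0},
  {"x": 0,"y": 0,"z": 0,"rx": 0,"ry": 0,"rz": 0},
])

```text
clock: 5.03
position: [0.6764, 0.0196, 0.1142]
ee_rot: [-1.96, 0.734, -0.861]
force: [1.4, -4.9, -9.5]
width: 0.149
```

```bash
cat > st.py <<'E'
from ov import *
P0=np.array([.67419,.01270,.10153])
o=arm.observe(); T=tool(); a,bx,by=axes()
d=T[:3,3]-P0
print('disp mm along a,bx,by',np.round(1000*np.array([d@a,d@bx,d@by]),1))
print('F a,bx,by',np.round([o['force']@v for v in (a,bx,by)],1),'tq a',np.round(o['ft_torque']@a,2),'w',round(o['width']*92,1), 'j',o['joints'].round(2), o['clock'])
R=T[:3,:3]; rel=Ro.from_matrix(Rknob().T@R).as_rotvec(); print('rot rel knob0 (tool axes)',rel.round(3))
E
python3 st.py
```

```text
disp mm along a,bx,by [14.6  0.3 -0.3]
F a,bx,by [-10.3  -2.8   1.8] tq a 0.08 w 13.7 j [-0.7   0.91  0.73  1.4  -0.1   1.23 -1.05] 5.025
rot rel knob0 (tool axes) [ 0.008  0.004 -0.002]
```

Call:
move_arm([
  {"x": 0,"y": -0.2,"z": 0,"rx": 0,"ry": 0,"rz": 0},
  {"x": 0,"y": 0,"z": 0,"rx": 0,"ry": -0.1,"rz": 0},
  {"x": 0,"y": 0,"z": 0,"rx": 0,"ry": -0.1,"rz": 0},
])

```text
clock: 5.4
position: [0.6762, 0.0205, 0.1147]
ee_rot: [-2.013, 0.614, -0.647]
force: [1.5, -3.8, -10.6]
width: 0.147
```

```bash
python3 st.py
```

```text
disp mm along a,bx,by [15.4  0.2 -0.9]
F a,bx,by [-10.6  -3.8   0.7] tq a 0.08 w 13.5 j [-0.67  0.89  0.67  1.4  -0.05  1.24 -0.88] 5.4
rot rel knob0 (tool axes) [ 0.007 -0.201 -0.003]
```

Call:
move_arm([
  {"x": 0,"y": -0.06,"z": 0,"rx": 0,"ry": -0.15,"rz": 0},
  {"x": 0,"y": -0.03,"z": 0,"rx": 0,"ry": -0.15,"rz": 0},
  {"x": 0,"y": 0,"z": 0,"rx": 0,"ry": -0.15,"rz": 0},
])

```text
clock: 5.78
position: [0.6748, 0.0211, 0.1139]
ee_rot: [-2.067, 0.337, -0.161]
force: [-0.0, -4.2, -10.0]
width: 0.147
```

```bash
python3 st.py
```

```text
disp mm along a,bx,by [14.7  0.7 -2.4]
F a,bx,by [-10.6  -2.1   0.3] tq a -0.01 w 13.6 j [-0.61  0.86  0.54  1.39  0.04  1.24 -0.5 ] 5.775
rot rel knob0 (tool axes) [ 0.004 -0.666 -0.001]
```

Call:
move_arm([
  {"x": -0.06,"y": -0.15,"z": 0,"rx": 0,"ry": -0.15,"rz": 0},
  {"x": -0.06,"y": -0.05,"z": 0,"rx": 0,"ry": -0.15,"rz": 0},
  {"x": -0.06,"y": -0.03,"z": 0,"rx": 0,"ry": -0.15,"rz": 0},
])

```text
clock: 6.15
position: [0.6731, 0.0219, 0.1149]
ee_rot: [-2.032, 0.051, 0.318]
force: [2.1, -3.9, -10.7]
width: 0.15
```

```bash
python3 st.py
```

```text
disp mm along a,bx,by [15.7  2.1 -3.7]
F a,bx,by [-10.7  -4.3   1.1] tq a -0.03 w 13.8 j [-0.55  0.83  0.42  1.39  0.14  1.26 -0.11] 6.15
rot rel knob0 (tool axes) [ 0.003 -1.131 -0.002]
```

Call:
move_arm([
  {"x": -0.03,"y": 0,"z": 0,"rx": 0,"ry": -0.09,"rz": 0},
  {"x": 0,"y": 0.25,"z": 0,"rx": 0,"ry": 0,"rz": 0},
  {"x": 0,"y": 0.25,"z": 0,"rx": 0,"ry": 0,"rz": 0},
  {"x": 0,"y": 0.1,"z": 0,"rx": 0,"ry": 0,"rz": 0},
])

```text
clock: 6.65
position: [0.6719, 0.019, 0.1097]
ee_rot: [-2.014, -0.005, 0.408]
force: [-0.1, 2.3, 2.6]
width: 0.152
```

```bash
python3 st.py
```

```text
disp mm along a,bx,by [ 9.7  2.2 -3.8]
F a,bx,by [ 3.3  0.1 -1.1] tq a 0.03 w 14.0 j [-0.53  0.83  0.39  1.4   0.15  1.25 -0.03] 6.65
rot rel knob0 (tool axes) [ 0.004 -1.22  -0.002]
```

Call:
move_arm([
  {"x": 0,"y": 0,"z": 0,"rx": 0,"ry": 0,"rz": 0},
  {"x": 0,"y": 0,"z": 0,"rx": 0,"ry": 0,"rz": 0},
  {"x": 0,"y": 0,"z": 0,"rx": 0,"ry": 0,"rz": 0},
  {"x": 0,"y": -1.5,"z": 0,"rx": 0,"ry": 0,"rz": 0},
  {"x": 0,"y": -3,"z": 0,"rx": 0,"ry": 0,"rz": 0},
  {"x": 0,"y": -4,"z": 0,"rx": 0,"ry": 0,"rz": 0},
  {"x": 0,"y": -3,"z": 0,"rx": 0,"ry": 0,"rz": 0},
], jaw=5)

```text
clock: 7.52
position: [0.6919, 0.0744, 0.2155]
ee_rot: [-2.016, -0.002, 0.407]
force: [0.4, -1.0, 0.9]
width: 0.547
```

```bash
python3 - <<'E'
from ov import *
a,bx,by=axes(1.22); K=np.array([.6702,.008,.0926])+.01*a
print(tool()[:3,3])
ov('w7',K,1.22,(240,120),(180,150))
cv2.imwrite('pics/t7.png',arm.get_image('top'))
E
```

```text
[0.69186265 0.07441034 0.21551824]
```

View pics/w7.png

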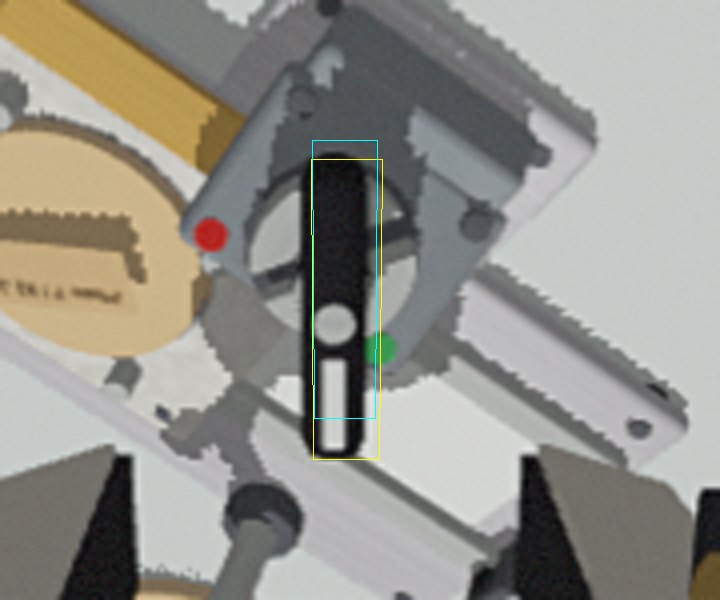

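View pics/w7_full.png

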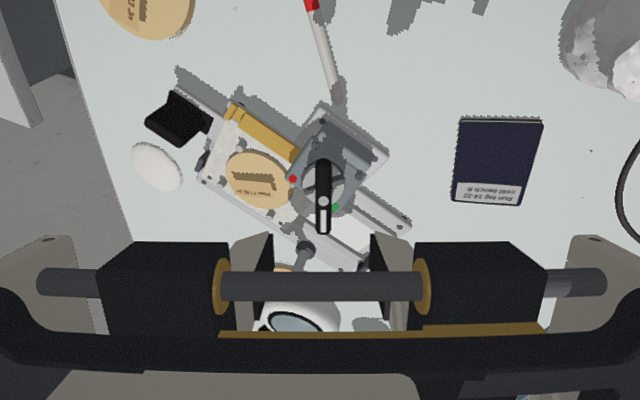

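```bash
python3 - <<'E'
from plan import *
H=np.array([.494,-.008,.06]); P=H-.01*sy; P[2]=.19
rows(P,Rtray(),8); print(arm.observe()['clock'])
E
```

```text
dist mm 225.3 rot deg 62.1
x -2.55 y 1.20 z 0.01 rx 0.032 ry -0.117 rz -0.059
x -2.60 y 1.05 z 0.28 rx 0.032 ry -0.117 rz -0.059
x -2.61 y 0.91 z 0.55 rx 0.032 ry -0.117 rz -0.059
x -2.57 y 0.78 z 0.83 rx 0.032 ry -0.117 rz -0.059
x -2.50 y 0.66 z 1.11 rx 0.032 ry -0.117 rz -0.059
x -2.39 y 0.55 z 1.38 rx 0.032 ry -0.117 rz -0.059
x -2.25 y 0.46 z 1.63 rx 0.032 ry -0.117 rz -0.059
x -2.07 y 0.39 z 1.87 rx 0.032 ry -0.117 rz -0.059
7.625
```

Call:
move_arm([
  {"x": -2.6,"y": 0.6,"z": 0,"rx": 0.032,"ry": -0.117,"rz": -0.06},
  {"x": -2.6,"y": 0.8,"z": 0.3,"rx": 0.032,"ry": -0.117,"rz": -0.06},
  {"x": -2.6,"y": 0.9,"z": 0.6,"rx": 0.032,"ry": -0.117,"rz": -0.06},
  {"x": -2.6,"y": 0.8,"z": 0.8,"rx": 0.032,"ry": -0.117,"rz": -0.06},
  {"x": -2.5,"y": 0.7,"z": 1.1,"rx": 0.032,"ry": -0.117,"rz": -0.06},
  {"x": -2.4,"y": 0.6,"z": 1.4,"rx": 0.032,"ry": -0.117,"rz": -0.06},
  {"x": -2.2,"y": 0.5,"z": 1.6,"rx": 0.032,"ry": -0.117,"rz": -0.06},
  {"x": -2.1,"y": 0.4,"z": 1.9,"rx": 0.032,"ry": -0.117,"rz": -0.06},
  {"x": 0,"y": 0,"z": 0,"rx": 0,"ry": 0,"rz": 0},
])

```text
clock: 8.75
position: [0.4779, -0.0062, 0.1945]
ee_rot: [-1.336, -0.971, 0.951]
force: [0.7, -0.2, 0.6]
width: 0.544
```

```bash
cat > ovt.py <<'E'
from plan import *
def ovt(name,H,c0,sz,f):
    T=tool(); im=arm.get_image('wrist'); c=cam('wrist',T)
    cv2.imwrite('pics/'+name+'_full.png',im)
    x,y=c0; im=cv2.resize(im[y:y+sz[1],x:x+sz[0]],None,fx=f,fy=f,interpolation=cv2.INTER_CUBIC)
    for s in (.078,.03):
        P=[np.r_[(H+i*.023*sy+j*.007*sx)[:2],s] for i,j in((1,1),(1,-1),(-1,-1),(-1,1))]
        q=((proj(c,P)-c0+.5)*f).astype(int)
        cv2.polylines(im,[q.reshape(-1,1,2)],True,(0,255,255) if s>.05 else (255,255,0),1)
    cv2.imwrite('pics/'+name+'.png',im)
E
python3 - <<'E'
from ovt import *
H=np.array([.494,-.008,.06]); P=H-.01*sy; P[2]=.19
rows(P,Rtray(),2); o=arm.observe(); print(o['clock'],o['joints'].round(2))
ovt('w8',H,(220,120),(200,150),4)
E
```

```text
dist mm 8.3 rot deg 1.9
x 0.19 y 0.23 z -0.29 rx -0.001 ry 0.014 rz 0.008
x 0.19 y 0.23 z -0.29 rx -0.001 ry 0.014 rz 0.008
8.75 [-0.14  0.25  0.06  1.99 -0.04  0.89  1.19]
```

View pics/w8.png

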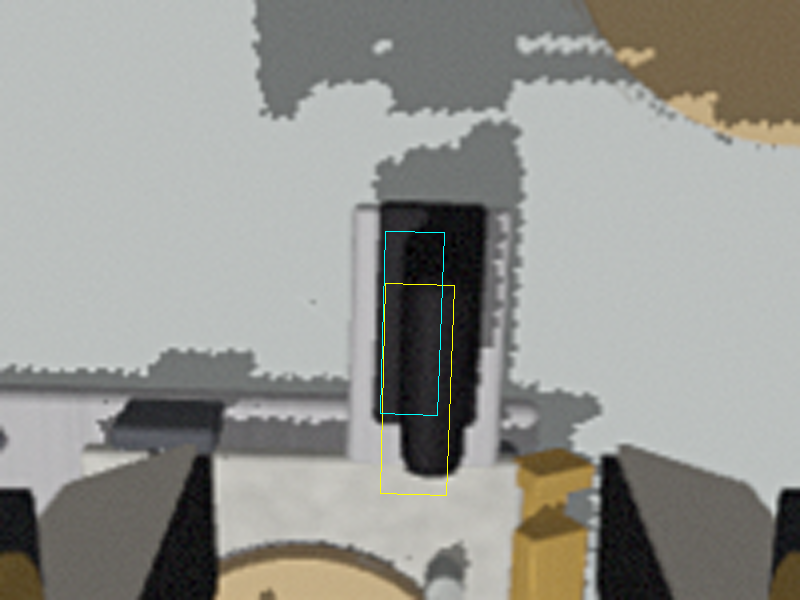

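View pics/w8_full.png

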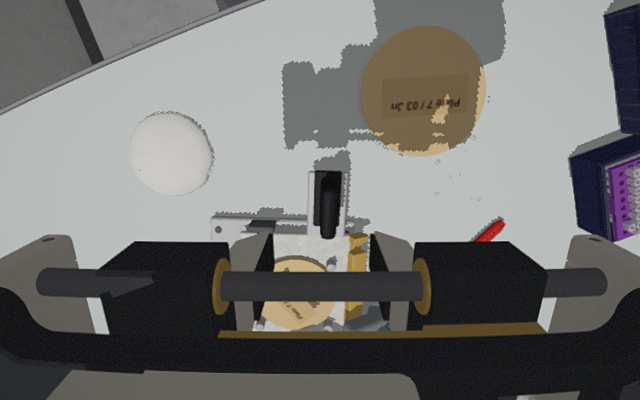

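```bash
python3 - <<'E'
from ovt import *
H=np.array([.4915,-.0033,.06]); P=H-.008*sy; P[2]=.115
rows(P,Rtray(),3); P[2]=.066; rows(P,Rtray(),3)
E
```

```text
dist mm 80.0 rot deg 1.9
x 0.15 y 2.66 z -0.11 rx -0.000 ry 0.009 rz 0.006
x 0.17 y 2.66 z -0.10 rx -0.000 ry 0.009 rz 0.006
x 0.18 y 2.66 z -0.10 rx -0.000 ry 0.009 rz 0.006
dist mm 128.9 rot deg 1.9
x 0.12 y 4.29 z -0.11 rx -0.000 ry 0.009 rz 0.006
x 0.15 y 4.29 z -0.10 rx -0.000 ry 0.009 rz 0.006
x 0.17 y 4.29 z -0.10 rx -0.000 ry 0.009 rz 0.006
```

Call:
move_arm([
  {"x": 0.2,"y": 2.6,"z": -0.15,"rx": 0,"ry": 0.01,"rz": 0.006},
  {"x": 0.2,"y": 2.6,"z": -0.1,"rx": 0,"ry": 0.01,"rz": 0.006},
  {"x": 0.15,"y": 2.0,"z": -0.1,"rx": 0,"ry": 0.01,"rz": 0.006},
  {"x": 0,"y": 0.5,"z": 0,"rx": 0,"ry": 0,"rz": 0},
])

```text
clock: 9.3
position: [0.4894, 0.0032, 0.1173]
ee_rot: [-1.364, -0.94, 0.937]
force: [-0.1, 1.0, 1.2]
width: 0.542
```

```bash
python3 - <<'E'
from ovt import *
H=np.array([.4915,-.0033,.06]); P=H-.008*sy; P[2]=.066
rows(P,Rtray(),3)
ovt('w9',H,(220,120),(200,150),4)
E
```

```text
dist mm 51.8 rot deg 0.4
x -0.18 y 1.71 z 0.13 rx 0.002 ry -0.002 rz -0.000
x -0.18 y 1.71 z 0.13 rx 0.002 ry -0.002 rz -0.000
x -0.18 y 1.71 z 0.13 rx 0.002 ry -0.002 rz -0.000
```

View pics/w9.png

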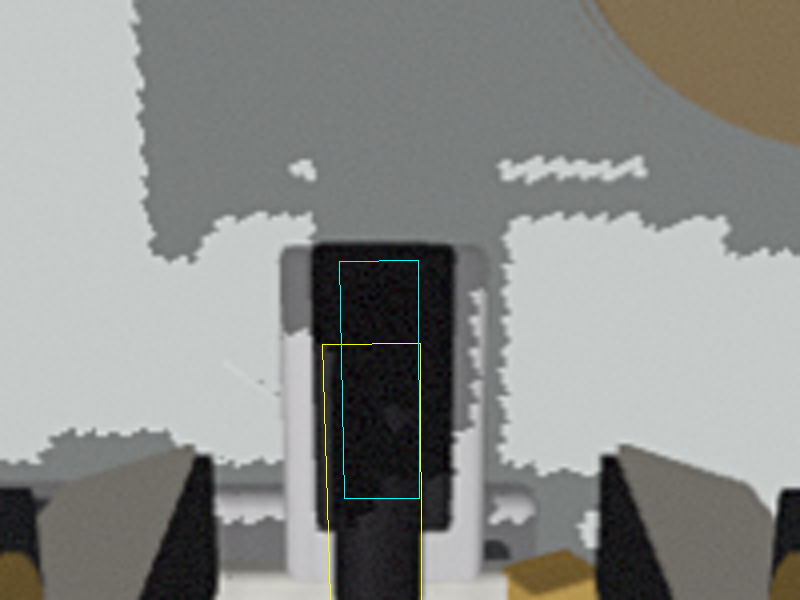

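Call:
move_arm([
  {"x": -0.2,"y": 1.7,"z": 0.15,"rx": 0,"ry": 0,"rz": 0},
  {"x": -0.15,"y": 1.7,"z": 0.1,"rx": 0,"ry": 0,"rz": 0},
  {"x": -0.1,"y": 1.5,"z": 0.1,"rx": 0,"ry": 0,"rz": 0},
  {"x": 0,"y": 0.1,"z": 0,"rx": 0,"ry": 0,"rz": 0},
  {"x": 0,"y": 0,"z": 0,"rx": 0,"ry": 0,"rz": 0},
])

```text
clock: 9.98
position: [0.4892, 0.0019, 0.07]
ee_rot: [-1.367, -0.947, 0.933]
force: [0.3, -0.1, 0.3]
width: 0.547
```

Call:
move_arm([
  {"x": 0,"y": 0,"z": 0,"rx": 0,"ry": 0,"rz": 0},
  {"x": 0,"y": 0,"z": 0,"rx": 0,"ry": 0,"rz": 0},
  {"x": 0,"y": 0,"z": 0,"rx": 0,"ry": 0,"rz": 0},
  {"x": 0,"y": 0,"z": 0,"rx": 0,"ry": 0,"rz": 0},
], jaw=0.5, newtons=25)

```text
clock: 10.48
position: [0.4893, -0.0006, 0.0716]
ee_rot: [-1.37, -0.945, 0.933]
force: [-4.2, -19.6, 5.8]
width: 0.159
```

```bash
python3 - <<'E'
from ovt import *
H=np.array([.4915,-.0033,.06]); P=H-.008*sy; P[2]=.066
rows(P,Rtray(),3); o=arm.observe(); print(o['force'],o['ft_torque'],o['width']*92,tool()[:3,3])
cv2.imwrite('pics/s9.png',cv2.resize(arm.get_image('side')[150:300,200:400],None,fx=4,fy=4))
E
```

```text
dist mm 7.7 rot deg 0.8
x -0.06 y 0.18 z 0.17 rx 0.004 ry -0.002 rz -0.000
x -0.06 y 0.18 z 0.17 rx 0.004 ry -0.002 rz -0.000
x -0.06 y 0.18 z 0.17 rx 0.004 ry -0.002 rz -0.000
[ -4.21298678 -19.64088448   5.78967924] [-4.24959681  1.27397196 -0.08318413] 14.653982408334794 [ 0.48926685 -0.00055086  0.0715647 ]
```

View pics/s9.png

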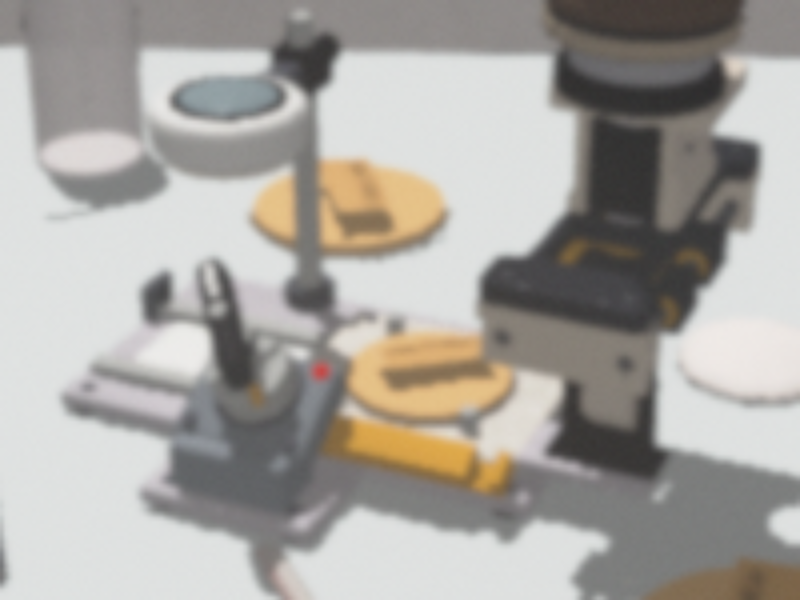

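Call:
move_arm([
  {"x": 0,"y": 0,"z": 0,"rx": 0,"ry": 0,"rz": 0},
  {"x": 0,"y": 0,"z": -0.3,"rx": 0,"ry": 0,"rz": 0},
  {"x": 0,"y": 0,"z": -0.5,"rx": 0,"ry": 0,"rz": 0},
])

```text
clock: 10.9
position: [0.496, -0.0039, 0.0717]
ee_rot: [-1.37, -0.943, 0.934]
force: [-2.0, -0.9, -0.0]
width: 0.152
```

```bash
cat > st2.py <<'E'
from plan import *
o=arm.observe(); d=tool()[:3,3]-[.48927,-.00055,.07156]
print('moved sx,sy,z mm',np.round(1000*np.array([d@sx,d@sy,d[2]]),1),'F',np.round([o['force']@sx,o['force']@sy,o['force'][2]],1),'w',round(o['width']*92,1),o['clock'],'heading',np.round(np.degrees(np.arctan2(d[1],d[0])),1))
print('rot err',Ro.from_matrix(tool()[:3,:3].T@Rtray()).as_rotvec().round(3), 'j',o['joints'].round(2))
E
python3 st2.py
```

```text
moved sx,sy,z mm [0.8 7.4 0.1] F [ 1.5 -1.5 -0. ] w 14.0 10.9 heading -26.5
rot err [ 0.011 -0.006 -0.001] j [-0.15  0.45  0.06  2.08 -0.03  0.6   1.14]
```

Call:
move_arm([
  {"x": 0,"y": 0,"z": -0.8,"rx": 0,"ry": 0,"rz": 0},
  {"x": 0,"y": 0,"z": -1,"rx": 0,"ry": 0,"rz": 0},
  {"x": 0,"y": 0,"z": -1,"rx": 0,"ry": 0,"rz": 0},
  {"x": 0,"y": 0,"z": -1,"rx": 0,"ry": 0,"rz": 0},
  {"x": 0,"y": 0,"z": -1,"rx": 0,"ry": 0,"rz": 0},
])

```text
clock: 11.52
position: [0.5438, -0.0222, 0.0717]
ee_rot: [-1.369, -0.942, 0.934]
force: [-2.0, 1.2, -1.1]
width: 0.149
```

```bash
python3 st2.py
```

```text
moved sx,sy,z mm [ 1.1 58.6  0.2] F [-0.4 -2.3 -1.1] w 13.8 11.525 heading -21.6
rot err [ 0.01  -0.006 -0.001] j [-0.1   0.51  0.06  1.96 -0.04  0.66  1.18]
```

Call:
move_arm([
  {"x": 0,"y": 0,"z": -1,"rx": 0,"ry": 0,"rz": 0},
  {"x": 0,"y": 0,"z": -1,"rx": 0,"ry": 0,"rz": 0},
  {"x": 0,"y": 0,"z": -1,"rx": 0,"ry": 0,"rz": 0},
  {"x": 0,"y": 0,"z": -0.8,"rx": 0,"ry": 0,"rz": 0},
  {"x": 0,"y": 0,"z": -0.4,"rx": 0,"ry": 0,"rz": 0},
])

```text
clock: 12.15
position: [0.5861, -0.0384, 0.0718]
ee_rot: [-1.369, -0.942, 0.934]
force: [-2.1, 0.0, -0.9]
width: 0.153
```

```bash
python3 st2.py
```

```text
moved sx,sy,z mm [  1.5 103.9   0.2] F [ 0.7 -1.9 -0.9] w 14.1 12.15 heading -21.3
rot err [ 0.01  -0.006 -0.001] j [-0.07  0.56  0.06  1.86 -0.04  0.71  1.22]
```

Call:
move_arm([
  {"x": 0,"y": 0,"z": -0.4,"rx": 0,"ry": 0,"rz": 0},
  {"x": 0,"y": 0,"z": -0.3,"rx": 0,"ry": 0,"rz": 0},
  {"x": 0,"y": 0,"z": -0.3,"rx": 0,"ry": 0,"rz": 0},
  {"x": 0,"y": 0,"z": -0.3,"rx": 0,"ry": 0,"rz": 0},
])

```text
clock: 12.65
position: [0.5932, -0.041, 0.0716]
ee_rot: [-1.36, -0.935, 0.94]
force: [-13.7, 3.4, 10.4]
width: 0.152
```

```bash
python3 st2.py
```

```text
moved sx,sy,z mm [  1.5 111.5   0. ] F [  1.6 -14.   10.4] w 14.0 12.65 heading -21.3
rot err [-0.001 -0.005 -0.003] j [-0.06  0.58  0.06  1.83 -0.05  0.74  1.23]
```

Call:
move_arm([
  {"x": 0,"y": 0,"z": 0,"rx": 0,"ry": 0,"rz": 0},
  {"x": 0,"y": 0,"z": 0,"rx": 0,"ry": 0,"rz": 0},
  {"x": 0,"y": 0,"z": 0,"rx": 0,"ry": 0,"rz": 0},
  {"x": 0,"y": 0,"z": 0,"rx": 0,"ry": 0,"rz": 0},
  {"x": 0,"y": -2,"z": 0,"rx": 0,"ry": 0,"rz": 0},
  {"x": 0,"y": -4,"z": 0,"rx": 0,"ry": 0,"rz": 0},
  {"x": 0,"y": -5,"z": 0.5,"rx": 0,"ry": 0,"rz": 0},
  {"x": 0,"y": -4,"z": 0.5,"rx": 0,"ry": 0,"rz": 0},
], jaw=5)

```text
clock: 13.65
position: [0.5839, -0.0374, 0.2232]
ee_rot: [-1.359, -0.933, 0.942]
force: [1.4, 0.3, 0.1]
width: 0.548
```

```bash
python3 - <<'E'
from ov import *
print(tool()[:3,3])
cv2.imwrite('pics/w10.png',arm.get_image('wrist'))
cv2.imwrite('pics/s10.png',cv2.resize(arm.get_image('side')[140:290,180:380],None,fx=4,fy=4))
a,bx,by=axes(1.22); K=np.array([.6702,.008,.0926])-.0016*by+.01*a
print(K); rows(K+.07*a,Rknob(1.22),7)
E
```

```text
[ 0.58386626 -0.03744276  0.22324675]
[0.67044426 0.01240031 0.10171798]
dist mm 142.3 rot deg 61.8
x 1.59 y 0.91 z -0.87 rx -0.036 ry 0.133 rz 0.069
x 1.75 y 0.82 z -0.62 rx -0.036 ry 0.133 rz 0.069
x 1.87 y 0.72 z -0.35 rx -0.036 ry 0.133 rz 0.069
x 1.94 y 0.59 z -0.07 rx -0.036 ry 0.133 rz 0.069
x 1.97 y 0.45 z 0.21 rx -0.036 ry 0.133 rz 0.069
x 1.95 y 0.31 z 0.49 rx -0.036 ry 0.133 rz 0.069
x 1.88 y 0.15 z 0.75 rx -0.036 ry 0.133 rz 0.069
```

View pics/s10.png

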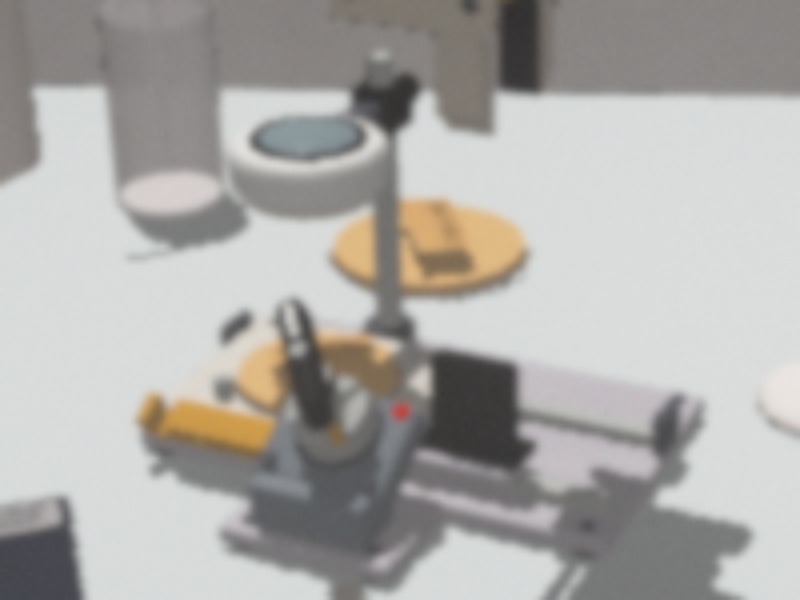

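View pics/w10.png

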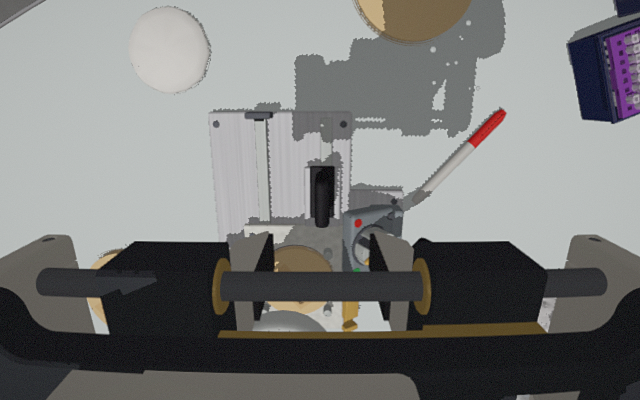

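Call:
move_arm([
  {"x": 1.8,"y": 0.2,"z": -0.9,"rx": -0.036,"ry": 0.133,"rz": 0.069},
  {"x": 1.9,"y": 0.2,"z": -0.6,"rx": -0.036,"ry": 0.133,"rz": 0.069},
  {"x": 2.0,"y": 0.2,"z": -0.4,"rx": -0.036,"ry": 0.133,"rz": 0.069},
  {"x": 2,"y": 0.2,"z": -0.1,"rx": -0.036,"ry": 0.133,"rz": 0.069},
  {"x": 2,"y": 0.1,"z": 0.2,"rx": -0.036,"ry": 0.133,"rz": 0.069},
  {"x": 2,"y": 0,"z": 0.5,"rx": -0.036,"ry": 0.133,"rz": 0.069},
  {"x": 1.9,"y": 0,"z": 0.7,"rx": -0.036,"ry": 0.133,"rz": 0.069},
  {"x": 0,"y": 0,"z": 0,"rx": 0,"ry": 0,"rz": 0},
])

```text
clock: 14.75
position: [0.6915, 0.0537, 0.1854]
ee_rot: [-2.039, 0.03, 0.39]
force: [0.5, 0.2, -0.2]
width: 0.541
```

```bash
python3 - <<'E'
from ov import *
a,bx,by=axes(1.22); K=np.array([.6704,.0124,.1017])
rows(K+.03*a,Rknob(1.22),4)
print(arm.observe()['clock'])
ov('w11',K,1.22,(220,120),(200,150))
E
```

```text
dist mm 65.8 rot deg 2.1
x -0.06 y 1.64 z 0.14 rx 0.004 ry -0.008 rz -0.004
x -0.07 y 1.64 z 0.13 rx 0.004 ry -0.008 rz -0.004
x -0.07 y 1.64 z 0.13 rx 0.004 ry -0.008 rz -0.004
x -0.08 y 1.64 z 0.12 rx 0.004 ry -0.008 rz -0.004
14.75
```

View pics/w11.png

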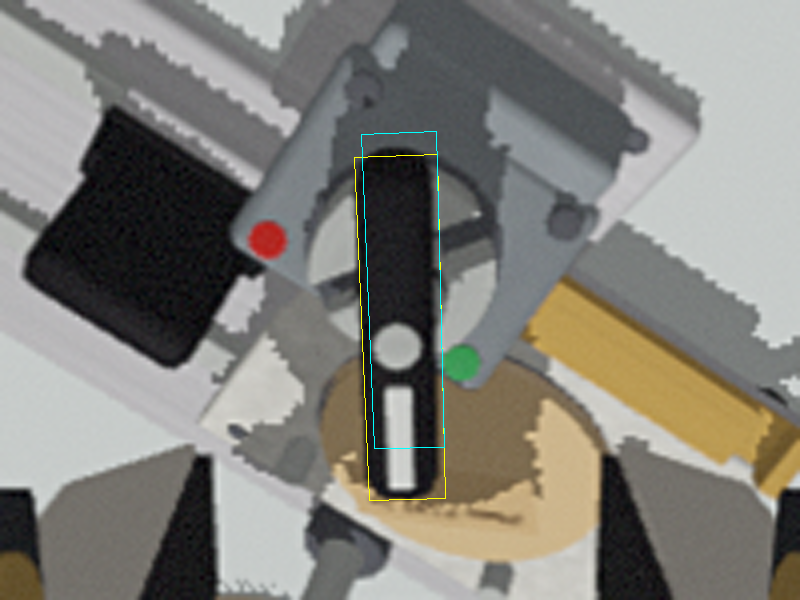

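Call:
move_arm([
  {"x": -0.1,"y": 1.7,"z": 0.2,"rx": 0.004,"ry": -0.008,"rz": -0.004},
  {"x": -0.1,"y": 1.7,"z": 0.2,"rx": 0.004,"ry": -0.008,"rz": -0.004},
  {"x": -0.05,"y": 1.6,"z": 0.1,"rx": 0.004,"ry": -0.008,"rz": -0.004},
  {"x": -0.05,"y": 1.0,"z": 0.1,"rx": 0.004,"ry": -0.008,"rz": -0.004},
  {"x": 0,"y": 0,"z": 0,"rx": 0,"ry": 0,"rz": 0},
])

```text
clock: 15.42
position: [0.6749, 0.0216, 0.1364]
ee_rot: [-2.011, -0.009, 0.407]
force: [-0.2, 0.5, 0.1]
width: 0.544
```

```bash
python3 - <<'E'
from ov import *
a,bx,by=axes(1.22); K=np.array([.6704,.0124,.1017])
rows(K+.009*a,Rknob(1.22),2)
print(arm.observe()['force'])
ov('w12',K,1.22,(220,120),(200,150))
E
```

```text
dist mm 27.5 rot deg 0.5
x 0.19 y 1.31 z 0.37 rx -0.002 ry 0.001 rz 0.004
x 0.20 y 1.31 z 0.38 rx -0.002 ry 0.001 rz 0.004
[-0.16027154  0.52211375  0.07022392]
```

View pics/w12.png

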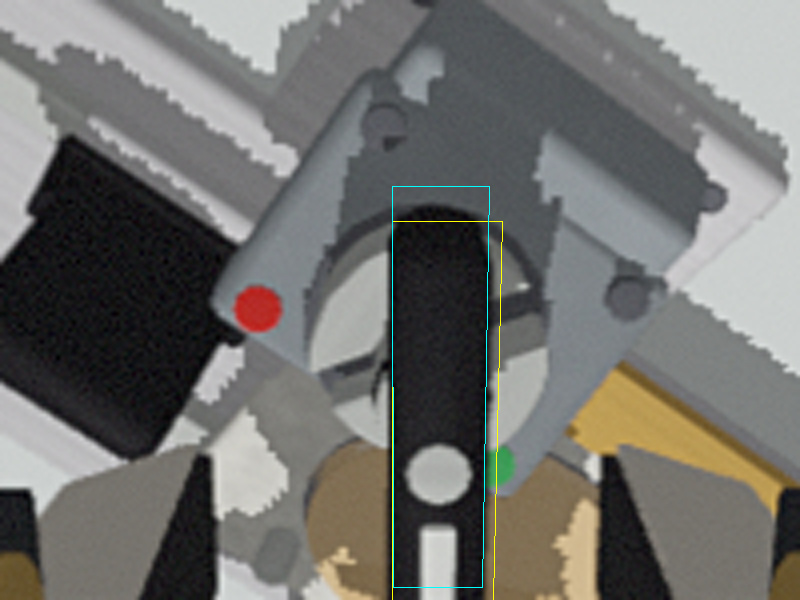

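Call:
move_arm([
  {"x": 0.2,"y": 1.3,"z": 0.4,"rx": 0,"ry": 0,"rz": 0},
  {"x": 0.1,"y": 1.2,"z": 0.3,"rx": 0,"ry": 0,"rz": 0},
  {"x": 0,"y": 0.1,"z": 0,"rx": 0,"ry": 0,"rz": 0},
])

```text
clock: 15.85
position: [0.6723, 0.0169, 0.1094]
ee_rot: [-2.011, -0.012, 0.405]
force: [0.1, -0.4, 0.1]
width: 0.545
```

```bash
python3 - <<'E'
from ov import *
a,bx,by=axes(1.22); K=np.array([.6704,.0124,.1017])
rows(K+.009*a,Rknob(1.22),2)
print(arm.observe()['force'])
ov('w13',K,1.22,(220,120),(200,150))
E
```

```text
dist mm 0.4 rot deg 0.7
x -0.02 y 0.00 z -0.01 rx -0.002 ry 0.001 rz 0.005
x -0.02 y 0.00 z -0.01 rx -0.002 ry 0.001 rz 0.005
[ 0.10107941 -0.43448999  0.09589335]
```

View pics/w13_full.png

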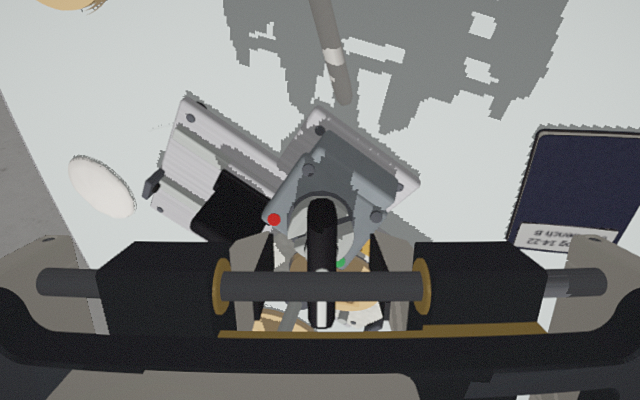

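Bar sits at column 320, between the pads; no contact force. Grip.

Call:
move_arm([
  {"x": 0,"y": 0,"z": 0,"rx": 0,"ry": 0,"rz": 0},
  {"x": 0,"y": 0,"z": 0,"rx": 0,"ry": 0,"rz": 0},
  {"x": 0,"y": 0,"z": 0,"rx": 0,"ry": 0,"rz": 0},
  {"x": 0,"y": 0,"z": 0,"rx": 0,"ry": 0,"rz": 0},
  {"x": 0,"y": 0,"z": 0,"rx": 0,"ry": 0,"rz": 0},
], jaw=0.5, newtons=45)

```text
clock: 16.52
position: [0.6725, 0.0171, 0.1106]
ee_rot: [-2.011, -0.012, 0.405]
force: [-3.2, 0.3, 1.7]
width: 0.149
```

```bash
python3 st.py; python3 -c "
from h import *
print(tool()[:3,3])"
```

```text
disp mm along a,bx,by [ 9.6  3.  -1.8]
F a,bx,by [ 1.1  3.1 -1.6] tq a 0.08 w 13.7 j [-0.54  0.83  0.41  1.41  0.14  1.24 -0.02] 16.525
rot rel knob0 (tool axes) [ 0.01  -1.222 -0.006]
[0.67245501 0.01711204 0.11058406]
```

Call:
move_arm([
  {"x": 0,"y": -0.4,"z": 0,"rx": 0,"ry": 0,"rz": 0},
  {"x": 0,"y": -0.3,"z": 0,"rx": 0,"ry": 0,"rz": 0},
  {"x": 0,"y": 0,"z": 0,"rx": 0,"ry": 0,"rz": 0},
])

```text
clock: 16.9
position: [0.6731, 0.0192, 0.1146]
ee_rot: [-2.012, -0.01, 0.406]
force: [1.1, -3.5, -9.8]
width: 0.145
```

```bash
python3 st.py
```

```text
disp mm along a,bx,by [14.2  3.2 -1.8]
F a,bx,by [-9.9 -3.2  0.4] tq a 0.03 w 13.3 j [-0.54  0.83  0.41  1.4   0.14  1.25 -0.02] 16.9
rot rel knob0 (tool axes) [ 0.009 -1.222 -0.005]
```

Call:
move_arm([
  {"x": 0,"y": -0.25,"z": 0,"rx": 0,"ry": 0,"rz": 0},
  {"x": 0,"y": -0.05,"z": 0,"rx": 0,"ry": 0.1,"rz": 0},
  {"x": 0,"y": -0.03,"z": 0,"rx": 0,"ry": 0.15,"rz": 0},
])

```text
clock: 17.27
position: [0.674, 0.0204, 0.1168]
ee_rot: [-2.05, 0.149, 0.146]
force: [1.0, -3.2, -10.6]
width: 0.152
```

```bash
python3 st.py
```

```text
disp mm along a,bx,by [16.8  2.9 -1.6]
F a,bx,by [-10.5  -3.6  -0. ] tq a 0.01 w 14.0 j [-0.57  0.84  0.48  1.4   0.09  1.25 -0.24] 17.275
rot rel knob0 (tool axes) [ 0.009 -0.966 -0.003]
```

Turning freely at ~16.8 mm. Continue back to 0.

Call:
move_arm([
  {"x": 0.02,"y": 0,"z": 0,"rx": 0,"ry": 0.16,"rz": 0},
  {"x": 0.02,"y": 0,"z": 0,"rx": 0,"ry": 0.16,"rz": 0},
  {"x": 0.02,"y": 0,"z": 0,"rx": 0,"ry": 0.16,"rz": 0},
])

```text
clock: 17.65
position: [0.6748, 0.0199, 0.1166]
ee_rot: [-2.051, 0.453, -0.366]
force: [0.2, -4.6, -10.7]
width: 0.149
```

```bash
python3 st.py
```

```text
disp mm along a,bx,by [16.5  2.4 -0.8]
F a,bx,by [-11.4  -2.5   0.5] tq a -0.0 w 13.7 j [-0.64  0.87  0.61  1.4  -0.01  1.24 -0.65] 17.65
rot rel knob0 (tool axes) [ 0.01  -0.47  -0.001]
```

Call:
move_arm([
  {"x": 0.02,"y": 0,"z": 0,"rx": 0,"ry": 0.15,"rz": 0},
  {"x": 0.02,"y": 0,"z": 0,"rx": 0,"ry": 0.15,"rz": 0},
  {"x": 0.02,"y": 0,"z": 0,"rx": 0,"ry": 0.15,"rz": 0},
  {"x": 0,"y": 0,"z": 0,"rx": 0,"ry": 0,"rz": 0},
])

```text
clock: 18.15
position: [0.6752, 0.0192, 0.1163]
ee_rot: [-1.961, 0.732, -0.852]
force: [0.4, -5.0, -10.5]
width: 0.151
```

```bash
python3 st.py
```

```text
disp mm along a,bx,by [16.   2.3 -0.1]
F a,bx,by [-11.4  -2.3   1. ] tq a 0.04 w 13.9 j [-0.7   0.91  0.74  1.41 -0.11  1.24 -1.03] 18.15
rot rel knob0 (tool axes) [ 0.008 -0.003 -0.   ]
```

Call:
move_arm([
  {"x": 0,"y": 0.4,"z": 0,"rx": 0,"ry": 0,"rz": 0},
  {"x": 0,"y": 0.4,"z": 0,"rx": 0,"ry": 0,"rz": 0},
  {"x": 0,"y": 0.4,"z": 0,"rx": 0,"ry": 0,"rz": 0},
  {"x": 0,"y": 0.3,"z": 0,"rx": 0,"ry": 0,"rz": 0},
])

```text
clock: 18.65
position: [0.6726, 0.0121, 0.1031]
ee_rot: [-1.962, 0.731, -0.851]
force: [0.1, -4.2, -6.3]
width: 0.146
```

```bash
python3 st.py
```

```text
disp mm along a,bx,by [ 0.8  2.2 -0.1]
F a,bx,by [-7.4 -0.7  1.4] tq a -0.0 w 13.4 j [-0.69  0.92  0.74  1.43 -0.11  1.2  -1.03] 18.65
rot rel knob0 (tool axes) [ 0.008 -0.004 -0.   ]
```

Call:
move_arm([
  {"x": 0,"y": 0.1,"z": 0,"rx": 0,"ry": 0,"rz": 0},
  {"x": 0,"y": 0,"z": 0,"rx": 0,"ry": 0,"rz": 0},
  {"x": 0,"y": 0,"z": 0,"rx": 0,"ry": 0,"rz": 0},
])

```text
clock: 19.02
position: [0.6725, 0.0119, 0.1026]
ee_rot: [-1.961, 0.731, -0.851]
force: [0.4, -3.5, -6.4]
width: 0.15
```

```bash
python3 st.py
```

```text
disp mm along a,bx,by [ 0.3  2.2 -0.1]
F a,bx,by [-7.1 -1.3  1. ] tq a 0.03 w 13.8 j [-0.69  0.92  0.74  1.43 -0.11  1.2  -1.03] 19.025
rot rel knob0 (tool axes) [ 0.009 -0.005 -0.   ]
```

Call:
move_arm([
  {"x": 0,"y": 0,"z": 0,"rx": 0,"ry": 0,"rz": 0},
  {"x": 0,"y": 0,"z": 0,"rx": 0,"ry": 0,"rz": 0},
  {"x": 0,"y": 0,"z": 0,"rx": 0,"ry": 0,"rz": 0},
  {"x": 0,"y": -1.5,"z": 0,"rx": 0,"ry": 0,"rz": 0},
  {"x": 0,"y": -3,"z": 0,"rx": 0,"ry": 0,"rz": 0},
  {"x": 0,"y": -4,"z": 0,"rx": 0,"ry": 0,"rz": 0},
  {"x": 0,"y": -3,"z": 0,"rx": 0,"ry": 0,"rz": 0},
], jaw=5)

```text
clock: 19.9
position: [0.6929, 0.0693, 0.2087]
ee_rot: [-1.959, 0.729, -0.851]
force: [0.8, -1.1, -0.1]
width: 0.548
```

```bash
python3 - <<'E'
from ov import *
a,bx,by=axes(0); K=np.array([.6702,.008,.0926])
ov('w14',K,0,(220,120),(200,150))
cv2.imwrite('pics/s14.png',cv2.resize(arm.get_image('side')[140:290,180:380],None,fx=4,fy=4))
E
```

```text
(no output)
```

View pics/w14.png

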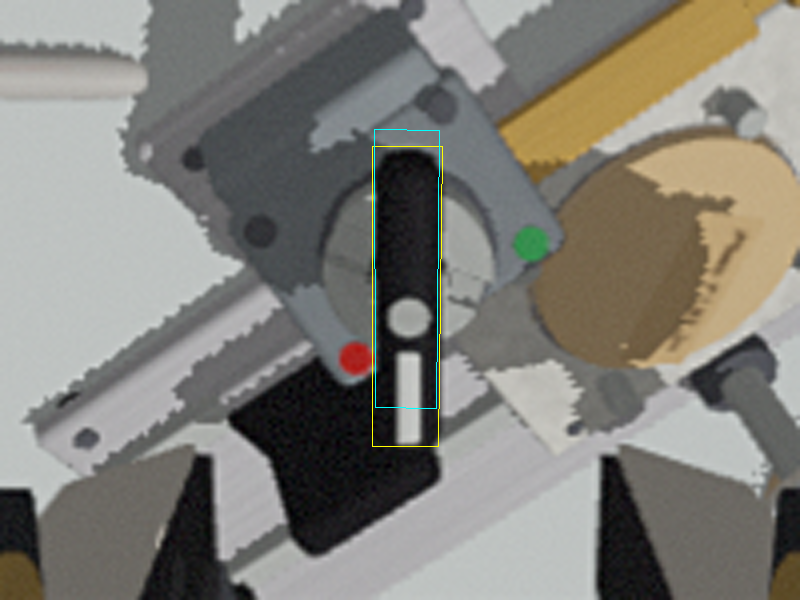

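View pics/s14.png

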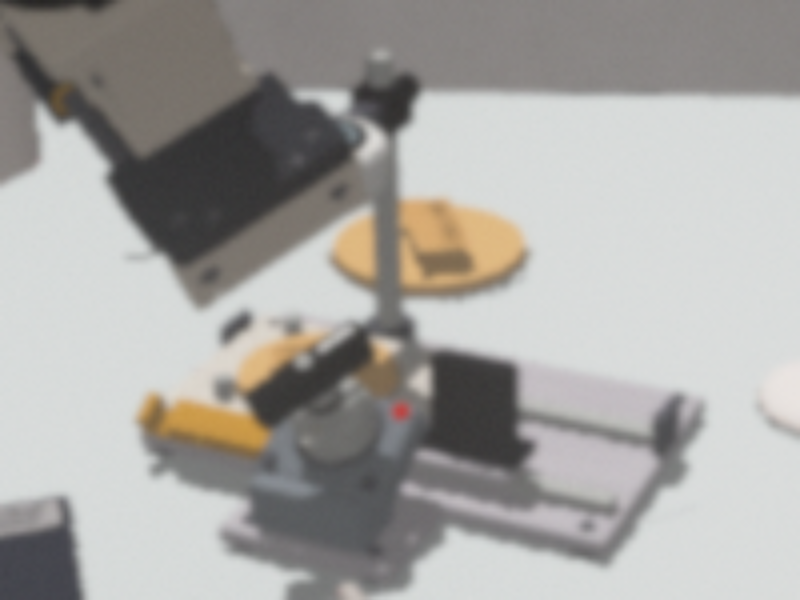

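```bash
python3 - <<'E'
from h import *
cv2.imwrite('pics/t15.png',arm.get_image('top'));cv2.imwrite('pics/s15.png',arm.get_image('side'))
a=cv2.imread('pics/s15.png');b=cv2.imread('pics/side0.png')
crop(cv2.absdiff(a,b),0,0,640,400,1,'pics/diff.png')
E
```

```text
(no output)
```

View pics/t15.png

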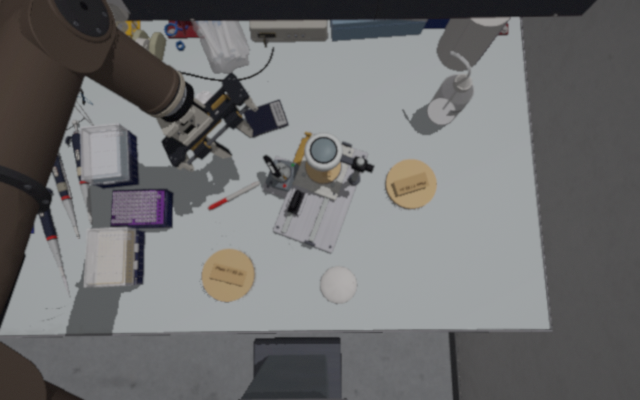

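View pics/diff.png

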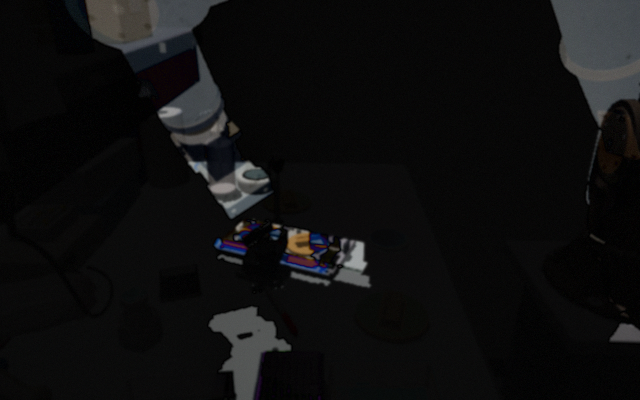

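```bash
python3 -c "
from cell import arm
print(arm.sign_off())"
```

```text
the job is handed in; nothing more can be done
None
```

The dish is under the viewing head and the tray is locked there; the job was handed in at about 20 s of the 72 s allowed.

1. **Plunger out:** I pulled the T-handle about 15–16 mm and turned it 1.22 rad counter-clockwise. It settled in the shallow notch at about 10 mm and stayed out after release, which the wrist picture confirmed.
2. **Tray moved:** I slid the tray by its handle until it met the end stop. It travelled about 111 mm and the push rose to 14 N.
3. **Plunger home:** I pulled the T-handle again and turned it back clockwise to the red dot. I guided it in to about 0.3 mm of the starting position before letting go. That is well below the 8 mm where the pin would stop without a notch.

**Last checks:**
- The wrist picture matched the modelled home pose, and the side picture showed the T-handle back where it started.
- The dish sits between its pins under the head.
- Comparing the side picture with the first one, only the tray, the dish on it, the arm and its shadow had changed; the loose things lay as before.
- The gripper was open and clear of everything.

**Problems along the way:**
- Two move calls were refused because a row was missing fields; the arm did not move on either.
- Closing on the tray handle briefly gave about 20 N sideways because the grasp was a few millimetres off-centre. It eased before the slide.
- The top and side cameras disagreed by 2–4 mm, so I used the wrist camera for the final alignments.

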